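# Open the dust box and load a glaze jar

### The arm

A 7-joint arm with a two-finger parallel gripper is mounted at the origin on a cart in front of the work surface, level with it; the furniture and walls round the work are solid. World frame = base frame: x ahead of the robot, y to its left, z up, the work surface at z = 0. Lengths are in m, angles in rad, forces in N, time in s.
With the tool pointing down it reaches from about 0.35 to 0.775 m from the base axis. Payload 3.1 kg.
Tool frame: the origin (TCP) lies midway between the tips of the shut fingers; the grasp point (between the pads) lies 19 mm behind it (tcp_to_grasp is the distance from the TCP to the grasp point, in m); z points along the fingers, y is the direction in which the jaws open and shut (so a half turn about z gives the same grasp; the last joint's range is limited). The gripper opens to 85 mm and grips with 20 to 120 N. Pads are 22 mm wide; open, the fingers measure 114 mm over their backs; the gripper's body (76 mm by 85 mm) begins 54 mm behind the grasp point. The pads swing forward as they close: fully open they stand 13 mm farther back than shut.
Start: joints at [-1.231, 0.311, 0.014, 1.512, -0.004, 1.319, -0.027], TCP at [0.205, 0.51, 0.231] pointing down, gripper open.
Joint ranges: [-2.7, 2.7], [-0.3, 1.91], [-1.27, 1.3], [0.12, 2.57], [-1.44, 4.58], [0.2, 2.03], [-3.05, 3.05]. Speed limits (rad/s): [2.79, 2.79, 3.14, 3.14, 3.14, 3.14, 3.14].

### API

Orientations are given as [roll, pitch, yaw] about the fixed x, y, z axes, in that order (R = Rz(yaw) Ry(pitch) Rx(roll)).
In Python, from cell import sense, get_image, sign_off, tcp_to_grasp gives the robot as it stands. The module is installed in compiled form; this text tells all that it offers.
- The arm moves only by the shell command python3 -m jog 'ROWS' [FORCE]. ROWS is JSON, a list of rows, each an object with "hand": the closure, from 0 (fully open) to 1 (shut); "delta_pos": the shift along the tool's x, y, z in cm, a list of three; "turn": the turn, a rotation vector about the tool's x, y, z in degrees, a list of three. In form: [{"hand": hand, "delta_pos": [dx, dy, dz], "turn": [rx, ry, rz]}, ...]. A call has 1 to 5 rows; each row is the pose to reach, as a shift and turn from the pose commanded when the call began, along the tool's axes at that moment; what a row does not reach only later rows make up. A row lasts 1/8 s, in which the tool goes at most 62.5 mm and 10.7 degrees, less where a joint would pass 70% of its speed; a pose out of reach is approached as far as the arm can. A call with a gripper value outside its range is refused whole. The fingers move at their own pace and stop on an object; FORCE is the grip in N (left out, the last holds). Time passes only in rows, so rows that repeat a pose let the fingers close. It gives the time, the measured TCP pose, the force and the opening at its end, in the units of the state.
- sense(): the state, without advancing time (a new reading comes with each control period).
- get_image(name): name is "scene" or "side" or "wrist"; returns a dict with "pixels" (384x512x3 uint8, red, green, blue), "range_z" (384x512 float32, m along the optical axis (not along the pixel's ray), 0 where there is no reading), "camera_matrix" (3x3 intrinsics, pixels), "D" ([k1, k2, p1, p2, k3] as OpenCV has them; the pictures are not rectified), "R" (3x3) and "t" (3): a world point X has camera coordinates R X + t. Camera axes: x right, y down, z forward; pixel columns grow to the right and rows downward; lengths in m; the calibration is good to about 2 mm. A picture is of the moment at which its call begins.
- sign_off(): hands the job in, once; it reports no verdict.
The state is a dict: "t": time; "qpos": joint angles; "dq": joint speeds; "joint_efforts": joint torques, N m; "position": TCP position; "orientation": TCP orientation; "wrist_force": force on the tool from outside, world axes, zero at the start; "torque": the same for the moment, N m; "gripper_width": finger opening in m.
Only numpy, scipy, OpenCV 4.12 (cv2) and the standard library are available. Lean on these libraries where they do the work, as an engineer would, in place of code of your own. Each camera call takes 0.05 s, during which the arm holds its last target.

### The job

Open the dust box for loading: push the edge bar of its bifold cover until the two panels stand folded flat against each other, then press the red wing fastener down and turn it a quarter turn clockwise so that its cam catches and its tongue locks the folded cover. After that, set the dark blue jar with the black lid gently down upright on the floor of the empty front compartment and let go; leave the brown jar, the bowl in the box and the other things on the bench where they are.

Things in the scene. Friction and masses are not known exactly. Their poses are not given: they have to be found in the camera images.
- dust_box: Fixed open plywood box, 160 (its x) x 300 (its y) mm, walls 6 mm, rim 92 mm above the bench. Origin: centre of its underside, z up; -x side faces the robot, +y to the robot's left (yaw within 0.17 rad). A 66 mm high divider at y = 0 to 6 mm parts the front compartment (y -144 to 0 mm, empty) from the rear one (y 6 to 144 mm, holds a bowl). Axes of all its points but edge_bar and wing are the box's.
- cover_hinge (a point): Fixed hinge of the blue bifold cover: box frame x 0, y 130, z 98 mm, axis along x. Two panels, each 150 (x) x 120 x 5 mm: the first hangs on this hinge, the second on the first; its free edge runs along the rim. Pushed to +y, the middle hinge rises; folded, both stand upright at y 125 to 135 mm, 218 mm high, under the hood.
- hood_edge (a point): Middle of the lower front edge of the grey sheet hood fixed over the hinge end: box frame x 7, y 80, z 234 mm. The hood covers x from -65 to 80, y from 80 to 170 mm. The bar's end position lies 30 mm behind this edge, so a hand that follows the bar upright strikes the hood: lean it 30 to 45 degrees, wrist towards -y. A wall shelf, 0.54 m above the bench, hangs over all beyond robot x = 0.62.
- edge_bar (a point): On the axis of the round aluminium bar (12 mm thick, box x from -90 to +60 mm; this point at x = -10) on the outer face of the second panel, 10 mm from its free edge. Moves along the box's +y as the cover folds: y about -94 to -67 mm at the start, 113 mm when folded, always 107 to 115 mm above the bench. Behind it (-y) nothing stands above the rim. Its own axes turn with the panel.
- fold (a joint): Angle of the first panel above level, rad: 0 flat, 1.555 (a stop) folded, both panels upright and flat against each other. Starts between 0.3 and 0.6. Free edge at y = 0.130 - 0.240 cos(fold) m in the box frame. The cover stays where it is left (friction); pushing takes about 1 to 5 N.
- ledge (a point): Where the fastener's vertical axis meets the top of the grey ledge on the box's -x side: box frame x -130, y 40, z 92 mm. The ledge reaches from the box to x = -165 mm, y from -10 to 90 mm. A 48 mm square aluminium keyway collar stands 10 mm above it.
- wing (a point): Centre of the fastener's red wing (54 long, 12 thick, 28 mm high), on its vertical axis, 140 mm above the bench when up. Wing top 14 mm above this point; its foot, 14 mm below, is on a black disc 56 mm across, 12 mm thick, for fingertips to press. This point's x axis lies along the wing: box x at the start (grip across, along y).
- fastener_press (a joint): How far the fastener's head is pushed down, m: 0 up, 0.010 fully down. A spring pushes it up with 4 N at the top, 8 N at the bottom. A cross pin in a keyway lets it turn only while pressed 9 to 10 mm; turned and released, it rises to about 0.008 and is held there by its cam.
- fastener_turn (a joint): Turn of the fastener's head, rad, clockwise from above: 0 unlocked (start), 1.571 (a stop) locked. Needs about 0.05 N m. Its tongue cannot pass the bar if the cover is not fully folded: it is a flat arm on the disc, 64 mm long, that points to box -x when unlocked and to +y, just in front of the bar, when locked.
- blue_jar: Dark blue cylindrical screw-top jar with a black lid, diameter 56 mm, 75 mm tall (lid 52 mm across from 65 mm up), 0.16 kg; origin at the centre of its underside, z up
- brown_jar: Bystander: reddish brown jar with a pale grey lid, diameter 60 mm, 70 mm tall; origin at the centre of its underside. It stands 100 mm or more from the blue jar, and the two may have changed places
- compartment (a point): Centre of the floor of the front compartment (148 mm along the box's x, 144 mm along its y), on the floor's upper face, 6 mm above the bench; the rim is 86 mm higher. Axes as the box
- bowl: Bystander: unglazed clay bowl, diameter 72 mm, 40 mm tall, in the rear compartment of the box; origin at the centre of its underside
- rubber_kidney: Bystander: flat green kidney-shaped rubber, 59 x 93 x 9 mm, lying on the bench; origin at the centre of its underside
- wood_rib: Bystander: flat half-round wooden rib, 68 x 90 x 9 mm, lying on the bench; origin at the centre of its underside
Mind the look-alikes: they are no part of the job. Leave any yellow look-alike of the blue_jar alone.

How it is judged:
On the way, in this order (a step that is already met when the one before it is completed fails the run):
1. the cover is folded: both panels upright, flat against each other (value of joint fold above 1.5 rad), for 0.2 s.
2. the fastener is turned a quarter turn and held down by its cam, with the cover still folded (value of joint fastener_turn above 1.4 rad and value of joint fastener_press above 0.005 m and value of joint fold above 1.5 rad), for 0.2 s.
3. the blue jar stands on the floor of the front compartment (z of blue_jar in the frame of compartment below 0.008 m and horizontal distance between blue_jar and compartment below 0.07 m and angle between blue_jar's own z axis and vertical below 0.15 rad), for 0.2 s.
At the end, for the whole second after the job is handed in: Cover folded to at least 1.5 rad; fastener turned at least 1.4 rad and held at least 5 mm down by its cam; blue jar upright (within 0.15 rad), at rest and released on the floor of the front compartment, within 70 mm of its centre (all of step 2 and all of step 3 and z of blue_jar in the frame of compartment above -0.004 m and linear speed of blue_jar below 0.02 m/s); the robot touches nothing.
It fails at once if the blue jar was dropped into the box (horizontal distance between blue_jar and compartment below 0.07 m and z of blue_jar in the frame of compartment below 0.06 m and linear speed of blue_jar above 0.5 m/s).
It fails at once if the blue jar was knocked over (angle between blue_jar's own z axis and vertical above 0.9 rad).
It fails at once if a bystander was moved by more than 30 mm (distance of any of brown_jar, bowl, rubber_kidney, wood_rib from where it was at the start of the episode above 0.03 m).
It fails at once if the fastener was forced round without being pressed down (value of joint fastener_turn above 0.2 rad and value of joint fastener_press below 0.006 m).
It also fails if it takes over 70 s, if anything falls off the work surface, if the arm or the gripper's body presses on something with over 40 N, if the wrist force passes 120 N, or if a joint passes its speed limit or range.

## Working session

There is one attempt and no reset: what is moved stays moved. The work goes in short steps, Python scripts to look and compute and a shell command to move; the robot and the scene stay as the last step left them, time stands still between calls to the robot, and variables do not carry over. Pictures are saved under pics/ and viewed, and the job is handed in when it is done.

```bash
mkdir -p pics; cat > h.py <<'E'
import numpy as np, cv2
from cell import sense, get_image, tcp_to_grasp
from scipy.spatial.transform import Rotation as Ro
def save(im,name): cv2.imwrite('pics/'+name, cv2.cvtColor(im['pixels'],cv2.COLOR_RGB2BGR))
def ray(im,uv):
    p=cv2.undistortPoints(np.array([[uv]],float),im['camera_matrix'],np.array(im['D'],float))[0,0]
    R=np.array(im['R']);t=np.array(im['t'])
    return -R.T@t, R.T@np.array([p[0],p[1],1.])
def onplane(im,uv,z):
    o,d=ray(im,uv); return o+d*(z-o[2])/d[2]
def depthpt(im,uv):
    o,d=ray(im,uv); z=im['range_z'][int(round(uv[1])),int(round(uv[0]))]; return o+d*z
def cloud(im):
    h,w=im['range_z'].shape
    u,v=np.meshgrid(np.arange(w),np.arange(h))
    p=cv2.undistortPoints(np.stack([u,v],-1).reshape(-1,1,2).astype(float),im['camera_matrix'],np.array(im['D'],float)).reshape(h,w,2)
    z=im['range_z'];c=np.dstack([p*z[...,None],z])
    P=(c-np.array(im['t']))@np.array(im['R']); P[z<=0]=np.nan
    return P
E
python3 - <<'E'
from h import *
import pickle
ims={}
for n in ['scene','side','wrist']:
    im=get_image(n);save(im,n+'0.png');ims[n]=im
    print(n,-np.array(im['R']).T@im['t'])
pickle.dump(ims,open('ims0.pkl','wb'))
s=sense();print(s,tcp_to_grasp)
E
```

```text
scene [-0.05629187  0.92888776  1.23246581]
side [ 0.44798708 -0.87179103  0.70456854]
wrist [0.14367612 0.53604026 0.37223895]
{'t': 0.15, 'qpos': array([-1.23069065,  0.31159825,  0.01400922,  1.51270453, -0.00436328,
        1.31919236, -0.02719943]), 'dq': array([ 2.03227420e-03, -5.04211358e-04,  7.06011218e-05, -5.53036212e-03,
       -6.19534160e-04, -1.39741285e-03, -1.75853124e-03]), 'joint_efforts': array([-3.99482542e-05, -3.80269468e+01,  1.45780365e-01, -2.30849987e+01,
        1.20939259e-02,  9.71114292e-03, -1.38967783e-05]), 'position': array([0.20472449, 0.509876  , 0.23043339]), 'orientation': array([-3.13972381e+00,  1.21839988e-04,  2.75985872e+00]), 'wrist_force': array([-0.08652717,  0.55466388,  1.29331206]), 'torque': array([ 0.03416935,  0.01044285, -0.01243032]), 'gripper_width': 0.08539788436652093} 0.0187
```

View pics/scene0.png

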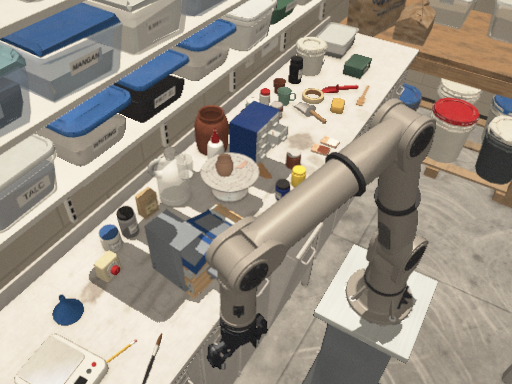

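View pics/side0.png

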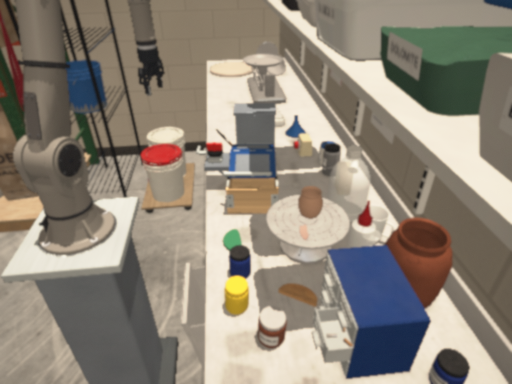

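View pics/wrist0.png

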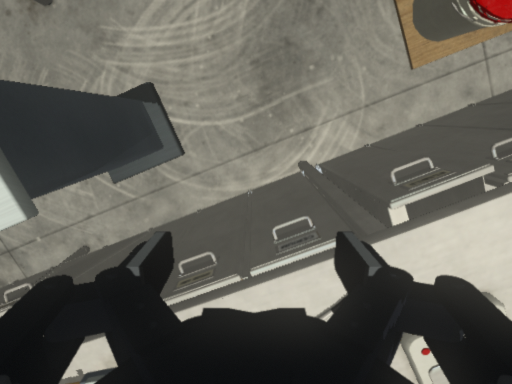

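The side view shows the box at about (250,180), the red wing at (214,148), the blue cover at (250,160) and the hood at (255,120). The jar candidates are dark blue with a black lid at (240,262), yellow at (236,295), brown with a pale lid at (272,325), and another dark one at (450,365). I'll enlarge these and measure.

```bash
python3 - <<'E'
from h import *
import pickle
ims=pickle.load(open('ims0.pkl','rb'))
im=ims['side'];b=cv2.cvtColor(im['pixels'],cv2.COLOR_RGB2BGR)
cv2.imwrite('pics/c1.png',cv2.resize(b[95:225,195:295],None,fx=5,fy=4.6,interpolation=cv2.INTER_CUBIC))
cv2.imwrite('pics/c2.png',cv2.resize(b[225:384,215:475],None,fx=3,fy=3,interpolation=cv2.INTER_CUBIC))
P=cloud(im)
for n,uv in dict(bluelid=(240,253),jarbody=(240,268),yellow=(236,283),brownlid=(272,315),other=(452,360),wingtop=(214,146),hood=(255,115),rib=(297,293),kid=(232,240),barfree=(252,177)).items():
    print(n,P[uv[1],uv[0]].round(4))
E
```

```text
bluelid [ 0.4728 -0.2307  0.0735]
jarbody [ 0.4701 -0.2542  0.0457]
yellow [ 0.4568 -0.3261  0.0756]
brownlid [ 0.5255 -0.4147  0.0703]
other [ 0.8345 -0.5494  0.0761]
wingtop [0.4201 0.2138 0.1446]
hood [0.5639 0.2428 0.2356]
rib [ 0.6014 -0.3188  0.0119]
kid [ 0.4565 -0.1109  0.0093]
barfree [0.5337 0.0671 0.1038]
```

View pics/c1.png

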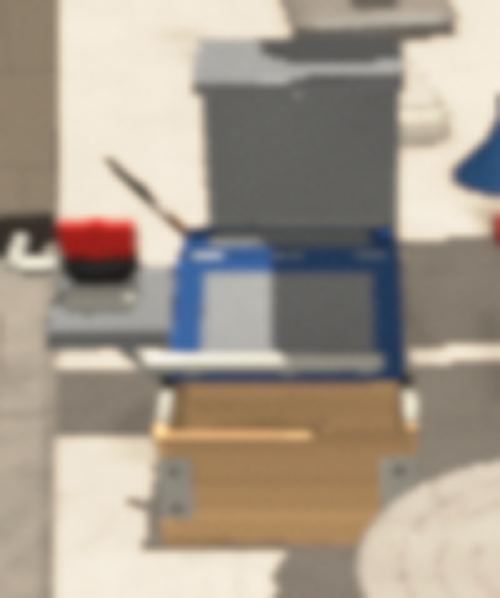

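View pics/c2.png

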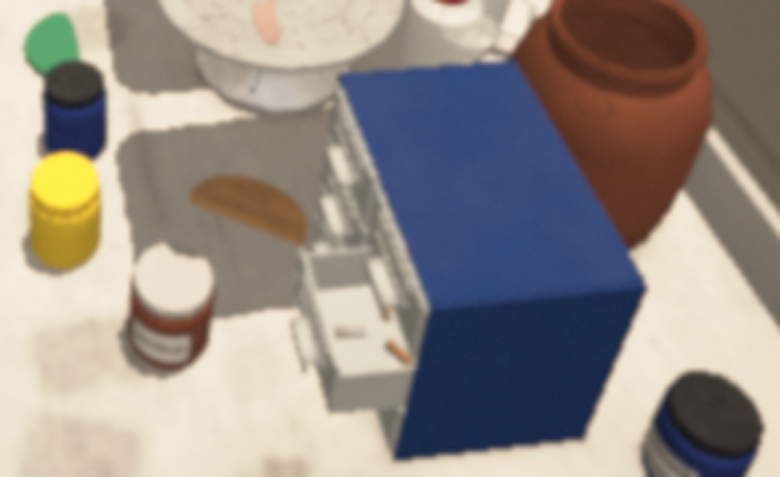

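```bash
python3 - <<'E'
from h import *
import pickle
ims=pickle.load(open('ims0.pkl','rb'))
im=ims['side'];P=cloud(im);px=im['pixels'].astype(int)
# front wall outer face
reg=np.zeros(P.shape[:2],bool);reg[192:212,228:276]=1
m=reg&(P[...,2]>0.02)&(P[...,2]<0.085)
q=P[m];print(len(q))
for it in range(3):
    A=np.c_[q[:,0],np.ones(len(q))];c=np.linalg.lstsq(A,q[:,1],rcond=None)[0];r=q[:,1]-A@c;q=q[abs(r)<0.006]
print('face y=a x+b',c,r.std(),'yaw',np.arctan(c[0]),q[:,0].min(),q[:,0].max())
# per-row extents of tan colour
hsv=cv2.cvtColor(im['pixels'],cv2.COLOR_RGB2HSV)
for v in range(184,214,2):
    row=[u for u in range(215,290) if 8<hsv[v,u,0]<22 and hsv[v,u,1]>90]
    if row: print(v,row[0],row[-1],P[v,row[0]].round(3),P[v,row[-1]].round(3))
red=(hsv[...,1]>150)&((hsv[...,0]<6)|(hsv[...,0]>174))
reg[:]=0;reg[138:158,203:226]=1
m=red&reg;vs,us=np.nonzero(m);print('red',us.min(),us.max(),vs.min(),vs.max(),np.median(P[m],0))
for uv in [(us.min(),vs.min()),(us.max(),vs.min())]: print(onplane(im,uv,0.154))
g=P[m];print(g.min(0),g.max(0))
# dark blue jar
for (a,b,c_,d) in [(222,255,240,285),(425,475,340,384)]:
    reg[:]=0;reg[c_:d,a:b]=1
    k=reg&(P[...,2]>0.069)&(P[...,2]<0.085)&(px.sum(-1)<200)
    g=P[k];print('lid',len(g),g.min(0),g.max(0)); uv=np.argwhere(k)[:,::-1]
    (cc),rr=cv2.minEnclosingCircle(np.array([onplane(im,x,0.075)[:2] for x in uv],np.float32)*1000);print(cc,rr)
E
```

```text
777
face y=a x+b [-0.11521853  0.07514483] 0.0018148847156712685 yaw -0.11471269622565557 0.4519579252247772 0.5978812341438342
184 230 274 [0.464 0.12  0.048] [0.616 0.137 0.025]
186 230 274 [0.464 0.114 0.045] [0.615 0.135 0.017]
188 227 277 [0.453 0.033 0.092] [0.605 0.013 0.092]
190 226 277 [0.45  0.021 0.093] [0.603 0.004 0.091]
192 227 277 [0.452 0.021 0.086] [0.604 0.006 0.083]
194 233 270 [0.47  0.022 0.076] [0.582 0.008 0.076]
196 234 270 [0.473 0.02  0.069] [0.583 0.009 0.067]
198 234 270 [0.472 0.02  0.062] [0.583 0.009 0.06 ]
200 234 270 [0.472 0.021 0.053] [0.583 0.009 0.052]
202 234 270 [0.472 0.023 0.044] [0.582 0.006 0.047]
204 234 270 [0.471 0.022 0.037] [0.583 0.007 0.038]
206 234 269 [0.471 0.022 0.03 ] [0.58  0.006 0.031]
208 228 268 [0.452 0.025 0.021] [0.577 0.011 0.02 ]
210 228 267 [0.452 0.025 0.013] [0.574 0.01  0.013]
212 228 266 [0.451 0.021 0.008] [0.57  0.005 0.009]
red 206 220 143 151 [nan nan nan]
[0.39399357 0.22096762 0.154     ]
[0.44101126 0.21472921 0.154     ]
[nan nan nan] [nan nan nan]
lid 194 [ 0.44761931 -0.25109088  0.06911358] [ 0.49213686 -0.20891507  0.07793837]
(470.3725280761719, -233.1573944091797) 24.11479949951172
lid 589 [ 0.80993006 -0.5771814   0.06925115] [ 0.85655058 -0.52881863  0.07874076]
(832.3248901367188, -553.621337890625) 25.64276885986328
```

```bash
cat >> h.py <<'E'
YAW=-0.115; C=np.array([0.545,0.163,0.])
RB=Ro.from_euler('z',YAW).as_matrix()
def b2w(p): return C+RB@np.array(p,float)
def w2b(p): return (np.asarray(p)-C)@RB
def plan(target,z_dir_box,y_dir_box):
    """target world TCP; tool z,y dirs in box frame -> delta in tool axes cm, rotvec deg"""
    s=sense();R0=Ro.from_euler('xyz',s['orientation']).as_matrix()
    z=RB@np.array(z_dir_box,float);z/=np.linalg.norm(z);y=RB@np.array(y_dir_box,float);y-=z*(y@z);y/=np.linalg.norm(y)
    R1=np.c_[np.cross(y,z),y,z]
    print('pos',s['position'].round(4),'delta cm',(R0.T@(np.array(target)-s['position'])*100).round(2),'turn',np.degrees(Ro.from_matrix(R0.T@R1).as_rotvec()).round(1))
def stat():
    s=sense();R=Ro.from_euler('xyz',s['orientation']).as_matrix()
    print('t',s['t'],'q',s['qpos'].round(2),'pos',s['position'].round(4),'box',w2b(s['position']).round(4),'F',s['wrist_force'].round(1),'w',round(s['gripper_width'],4))
    print('axes in box x,y,z:',(RB.T@R).T.round(2).tolist())
E
python3 - <<'E'
from h import *
import pickle
ims=pickle.load(open('ims0.pkl','rb'))
im=ims['side'];P=cloud(im)
B=w2b(P.reshape(-1,3)).reshape(P.shape)
for u in (224,230,240,250,260,270):
    col=[(v,tuple(B[v,u].round(3)),tuple(im['pixels'][v,u])) for v in range(169,179)]
    k=max(col,key=lambda c:sum(map(int,c[2])));print(u,k, w2b(onplane(im,(u,k[0]),0.117)).round(3))
for u in (245,258): print([tuple(B[v,u].round(3)) for v in range(106,180,4)])
for n,uv in dict(disk=(308,215),vase=(311,190),edge=(270,225),pot=(255,205)).items(): print(n,P[uv[1],uv[0]].round(3))
print(b2w([-.13,.04,.14]))
stat()
E
```

```text
224 (172, (np.float64(-0.088), np.float64(-0.091), np.float64(0.12)), (np.uint8(231), np.uint8(225), np.uint8(212))) [-0.088 -0.087  0.117]
230 (172, (np.float64(-0.069), np.float64(-0.09), np.float64(0.119)), (np.uint8(229), np.uint8(227), np.uint8(223))) [-0.069 -0.087  0.117]
240 (172, (np.float64(-0.038), np.float64(-0.092), np.float64(0.12)), (np.uint8(231), np.uint8(227), np.uint8(215))) [-0.038 -0.088  0.117]
250 (173, (np.float64(-0.006), np.float64(-0.095), np.float64(0.117)), (np.uint8(216), np.uint8(210), np.uint8(192))) [-0.006 -0.094  0.117]
260 (173, (np.float64(0.025), np.float64(-0.093), np.float64(0.116)), (np.uint8(143), np.uint8(138), np.uint8(127))) [ 0.025 -0.094  0.117]
270 (173, (np.float64(0.056), np.float64(-0.096), np.float64(0.118)), (np.uint8(128), np.uint8(126), np.uint8(119))) [ 0.056 -0.095  0.117]
[(np.float64(-0.025), np.float64(0.136), np.float64(0.246)), (np.float64(-0.024), np.float64(0.104), np.float64(0.244)), (np.float64(-0.024), np.float64(0.079), np.float64(0.24)), (np.float64(-0.028), np.float64(0.168), np.float64(0.188)), (np.float64(-0.028)
[... 1664 characters left out ...]
9), np.float64(-0.024), np.float64(0.131)), (np.float64(0.019), np.float64(-0.042), np.float64(0.126)), (np.float64(0.019), np.float64(-0.054), np.float64(0.118)), (np.float64(0.019), np.float64(-0.072), np.float64(0.114)), (np.float64(0.019), np.float64(-0.1), np.float64(0.117)), (np.float64(0.018), np.float64(0.0), np.float64(0.038))]
disk [ 0.659 -0.158  0.118]
vase [ 0.676 -0.105  0.16 ]
edge [ 0.557 -0.169  0.103]
pot [0.536 0.012 0.035]
[0.42044855 0.21765286 0.14      ]
t 0.15 q [-1.23  0.31  0.01  1.51 -0.    1.32 -0.03] pos [0.2047 0.5099 0.2304] box [-0.3778  0.3055  0.2304] F [-0.1  0.6  1.3] w 0.0854
axes in box x,y,z: [[-0.96, 0.26, -0.0], [0.26, 0.96, -0.0], [-0.0, -0.0, -1.0]]
```

```bash
python3 - <<'E'
from h import *
plan([0.32,0.30,0.40],[0,0,-1],[0,1,0])
E
```

```text
pos [0.2047 0.5099 0.2304] delta cm [-18.52 -15.21 -16.93] turn [ -0.1  -0.  -15.3]
```

```bash
python3 -m jog '[{"hand":1,"delta_pos":[0,0,-6],"turn":[0,0,0]},{"hand":1,"delta_pos":[-2,-2,-11],"turn":[0,0,0]},{"hand":1,"delta_pos":[-6,-5,-15],"turn":[0,0,-5]},{"hand":1,"delta_pos":[-10,-9,-17],"turn":[0,0,-10]},{"hand":1,"delta_pos":[-14.5,-12.5,-17],"turn":[0,0,-15]}]' 40; python3 - <<'E'
from h import *
stat()
L=np.radians(40)
plan(b2w([-.03,-.17,.26]),[0,np.sin(L),-np.cos(L)],[0,1,0])
E
```

```text
t: 0.78
position: [0.2939, 0.3395, 0.4034]
orientation: [3.138, 0.002, 3.025]
wrist_force: [0.4, 0.2, -0.5]
gripper_width: -0.0002
t 0.775 q [-1.    0.06  0.11  1.4  -0.01  1.68  0.57] pos [0.2939 0.3395 0.4034] box [-0.2697  0.1465  0.4034] F [ 0.4  0.2 -0.5] w -0.0002
axes in box x,y,z: [[-1.0, 0.0, -0.0], [0.0, 1.0, 0.0], [0.0, 0.0, -1.0]]
pos [0.2939 0.3395 0.4034] delta cm [-23.97 -31.68  14.27] turn [-39.8   0.2  -0. ]
```

```bash
python3 -m jog '[{"hand":1,"delta_pos":[-2,-6,0],"turn":[-10,0,0]},{"hand":1,"delta_pos":[-5,-11,0],"turn":[-20,0,0]},{"hand":1,"delta_pos":[-9,-16,0],"turn":[-30,0,0]},{"hand":1,"delta_pos":[-13,-20,2],"turn":[-40,0,0]},{"hand":1,"delta_pos":[-17,-25,3],"turn":[-40,0,0]}]' ; python3 - <<'E'
from h import *
stat()
L=np.radians(40)
plan(b2w([-.03,-.17,.26]),[0,np.sin(L),-np.cos(L)],[0,1,0])
E
```

```text
t: 1.4
position: [0.4186, 0.0889, 0.3749]
orientation: [2.438, 0.001, 3.02]
wrist_force: [2.0, 0.8, -2.7]
gripper_width: -0.0001
t 1.4 q [-0.69 -0.04  1.    1.76 -0.66  1.55  1.81] pos [0.4186 0.0889 0.3749] box [-0.1171 -0.0881  0.3749] F [ 2.   0.8 -2.7] w -0.0001
axes in box x,y,z: [[-1.0, 0.01, -0.0], [0.0, 0.76, 0.65], [0.01, 0.65, -0.76]]
pos [0.4186 0.0889 0.3749] delta cm [ -8.75 -13.64   3.51] turn [ 0.3  0.3 -0.3]
```

```bash
python3 -m jog '[{"hand":1,"delta_pos":[-2,-6,0],"turn":[0,0,0]},{"hand":1,"delta_pos":[-4,-10,1],"turn":[0,0,0]},{"hand":1,"delta_pos":[-7,-13.6,2],"turn":[0,0,0]},{"hand":1,"delta_pos":[-8.7,-13.6,3.5],"turn":[0,0,0]},{"hand":1,"delta_pos":[-8.7,-13.6,3.5],"turn":[0,0,0]}]' ; python3 - <<'E'
from h import *
stat()
L=np.radians(40)
for z in (.16,.092):plan(b2w([-.03,-.128,z]),[0,np.sin(L),-np.cos(L)],[0,1,0])
for n in ('scene','side'): save(get_image(n),n+'1.png')
E
```

```text
t: 2.02
position: [0.4957, 0.0005, 0.2591]
orientation: [2.444, -0.004, 3.023]
wrist_force: [0.0, 0.3, 0.5]
gripper_width: -0.0002
t 2.025 q [-0.35  0.46  1.07  1.7  -0.94  1.72  2.32] pos [0.4957 0.0005 0.2591] box [-0.0304 -0.1671  0.2591] F [0.  0.3 0.5] w -0.0002
axes in box x,y,z: [[-1.0, 0.0, 0.0], [0.01, 0.77, 0.64], [-0.0, 0.64, -0.77]]
pos [0.4957 0.0005 0.2591] delta cm [-0.06 -3.37 10.1 ] turn [-0.  -0.1 -0.3]
pos [0.4957 0.0005 0.2591] delta cm [-0.09 -7.73 15.32] turn [-0.  -0.1 -0.3]
```

View pics/scene1.png

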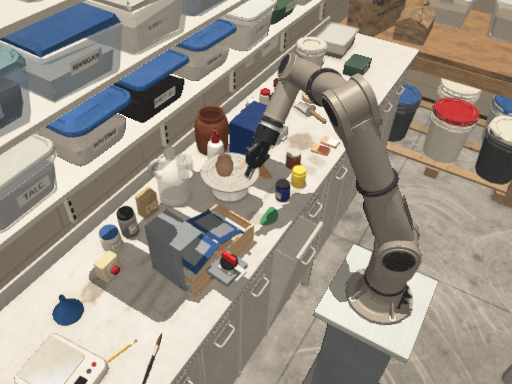

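View pics/side1.png

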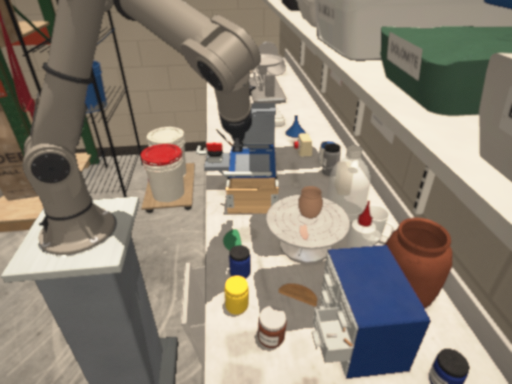

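The arm is leaned and clear of everything. The scene view now shows the box at (200,245), the wing at (230,260), the blue jar at (283,190), yellow at (298,175) and brown at (293,158). I'll use this second view to check the wing and the jar.

```bash
python3 - <<'E'
from h import *
im=get_image('scene');px=im['pixels'];P=cloud(im);hsv=cv2.cvtColor(px,cv2.COLOR_RGB2HSV)
red=(hsv[...,1]>150)&((hsv[...,0]<6)|(hsv[...,0]>174));reg=np.zeros_like(red);reg[248:275,215:245]=1
m=red&reg;top=m&(P[...,2]>.148);g=P[top];print(len(g),g.mean(0),w2b(g.mean(0)),w2b(g).min(0),w2b(g).max(0))
reg[:]=0;reg[175:205,270:295]=1
k=reg&(P[...,2]>0.068)&(P[...,2]<0.085)&(px.astype(int).sum(-1)<220);uv=np.argwhere(k)[:,::-1]
print('jar',P[k].mean(0),cv2.minEnclosingCircle(np.array([onplane(im,x,0.075)[:2] for x in uv],np.float32)*1000))
b=cv2.cvtColor(px,cv2.COLOR_RGB2BGR)
cv2.imwrite('pics/c3.png',cv2.resize(b[140:300,140:320],None,fx=4,fy=3.75,interpolation=cv2.INTER_CUBIC))
E
```

```text
61 [0.42068231 0.22225154 0.15288781] [-0.13029547  0.04459513  0.15288781] [-0.15407214  0.03667245  0.14803839] [-0.10431353  0.05133279  0.16055527]
jar [ 0.47106606 -0.21909894  0.07344028] ((473.6922607421875, -216.55313110351562), 29.59360122680664)
```

View pics/c3.png

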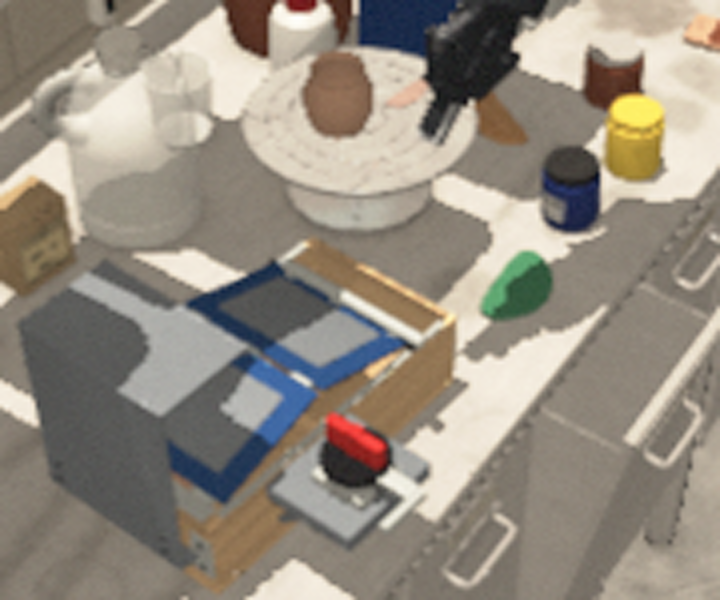

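```bash
python3 -m jog '[{"hand":1,"delta_pos":[0,-3.5,5],"turn":[0,0,0]},{"hand":1,"delta_pos":[0,-3.4,10],"turn":[0,0,0]},{"hand":1,"delta_pos":[0,-6,13],"turn":[0,0,0]},{"hand":1,"delta_pos":[0,-7.5,15],"turn":[0,0,0]},{"hand":1,"delta_pos":[0,-7.5,15],"turn":[0,0,0]}]' ; python3 - <<'E'
from h import *
stat()
im=get_image('side');save(im,'side2.png')
cv2.imwrite('pics/c4.png',cv2.resize(cv2.cvtColor(im['pixels'],cv2.COLOR_RGB2BGR)[95:225,185:305],None,fx=5,fy=4.6,interpolation=cv2.INTER_CUBIC))
E
```

```text
t: 2.8
position: [0.4994, 0.0392, 0.0978]
orientation: [2.442, -0.002, 3.022]
wrist_force: [-0.5, -0.2, 0.1]
gripper_width: -0.0002
t 2.8 q [-0.33  0.65  0.95  1.91 -1.12  1.5   2.56] pos [0.4994 0.0392 0.0978] box [-0.0311 -0.1282  0.0978] F [-0.5 -0.2  0.1] w -0.0002
axes in box x,y,z: [[-1.0, 0.0, 0.0], [0.0, 0.77, 0.64], [0.0, 0.64, -0.77]]
```

View pics/c4.png

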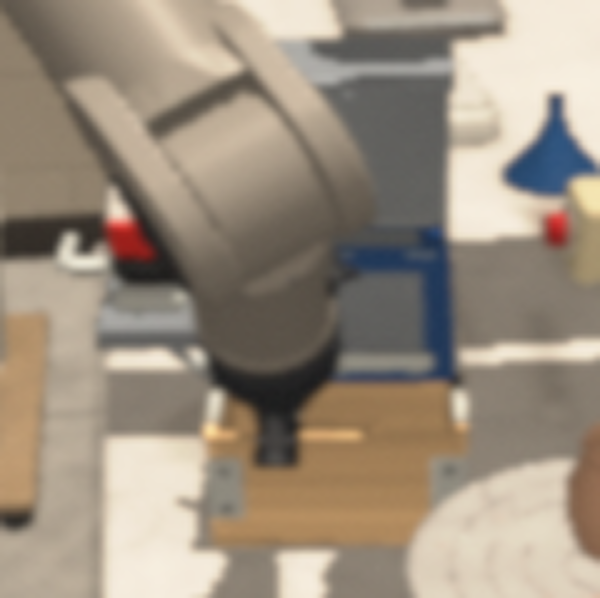

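```bash
python3 -m jog '[{"hand":1,"delta_pos":[0,-0.1,0.7],"turn":[0,0,0]},{"hand":1,"delta_pos":[0,1.2,1.7],"turn":[0,0,0]},{"hand":1,"delta_pos":[0,2.7,3.0],"turn":[0,0,0]},{"hand":1,"delta_pos":[0,4.2,4.2],"turn":[0,0,0]},{"hand":1,"delta_pos":[0,5.8,5.5],"turn":[0,0,0]}]' ; python3 - <<'E'
from h import *
stat()
for n in ('scene','side'):
    im=get_image(n);save(im,n+'3.png')
E
```

```text
t: 3.48
position: [0.5103, 0.1172, 0.0921]
orientation: [2.448, 0.001, 3.02]
wrist_force: [1.5, -2.5, -6.7]
gripper_width: 0.0002
t 3.475 q [-0.49  0.62  0.93  1.95 -1.19  1.39  2.47] pos [0.5103 0.1172 0.0921] box [-0.0292 -0.0495  0.0921] F [ 1.5 -2.5 -6.7] w 0.0002
axes in box x,y,z: [[-1.0, 0.01, -0.0], [0.0, 0.77, 0.64], [0.0, 0.64, -0.77]]
```

View pics/scene3.png

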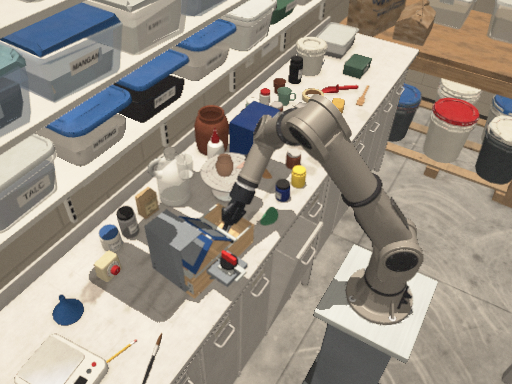

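```bash
python3 -m jog '[{"hand":1,"delta_pos":[0,1.5,1.3],"turn":[0,0,0]},{"hand":1,"delta_pos":[0,3.0,2.5],"turn":[0,0,0]},{"hand":1,"delta_pos":[0,4.5,3.8],"turn":[0,0,0]},{"hand":1,"delta_pos":[0,6.0,5.1],"turn":[0,0,0]},{"hand":1,"delta_pos":[0,7.3,6.1],"turn":[0,0,0]}]' ; python3 - <<'E'
from h import *
stat()
im=get_image('scene');save(im,'scene4.png')
cv2.imwrite('pics/c5.png',cv2.resize(cv2.cvtColor(im['pixels'],cv2.COLOR_RGB2BGR)[140:300,140:320],None,fx=4,fy=3.75,interpolation=cv2.INTER_CUBIC))
E
```

```text
t: 4.2
position: [0.5214, 0.2141, 0.0937]
orientation: [2.442, 0.0, 3.023]
wrist_force: [-0.9, -0.3, -0.4]
gripper_width: 0.0003
t 4.2 q [-0.66  0.61  0.9   1.96 -1.27  1.29  2.33] pos [0.5214 0.2141 0.0937] box [-0.0293  0.048   0.0937] F [-0.9 -0.3 -0.4] w 0.0003
axes in box x,y,z: [[-1.0, 0.0, -0.0], [0.0, 0.77, 0.64], [0.0, 0.64, -0.77]]
```

View pics/c5.png

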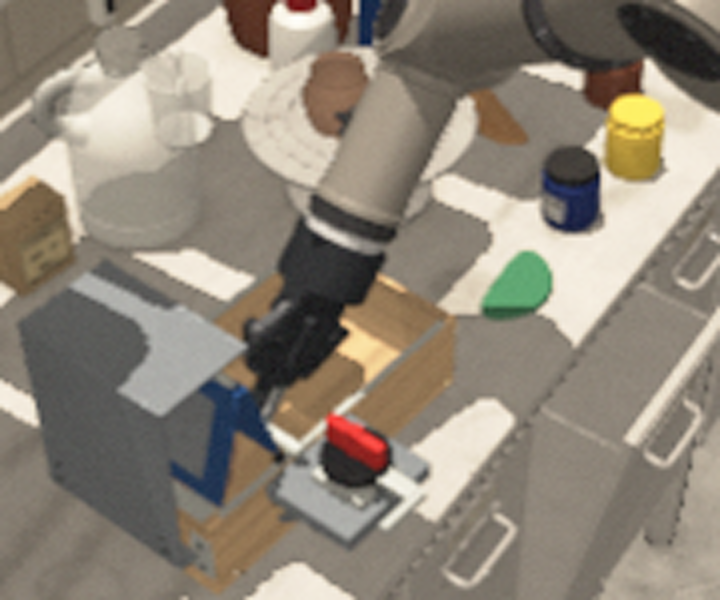

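```bash
python3 -m jog '[{"hand":1,"delta_pos":[0,1.0,0.85],"turn":[0,0,0]},{"hand":1,"delta_pos":[0,1.9,1.6],"turn":[0,0,0]},{"hand":1,"delta_pos":[0,2.7,2.3],"turn":[0,0,0]},{"hand":1,"delta_pos":[0,2.7,2.3],"turn":[0,0,0]}]' ; python3 - <<'E'
from h import *
stat()
im=get_image('scene')
cv2.imwrite('pics/c6.png',cv2.resize(cv2.cvtColor(im['pixels'],cv2.COLOR_RGB2BGR)[140:300,140:320],None,fx=4,fy=3.75,interpolation=cv2.INTER_CUBIC))
E
```

```text
t: 4.75
position: [0.5254, 0.2487, 0.0932]
orientation: [2.442, -0.0, 3.024]
wrist_force: [0.2, 0.3, -0.9]
gripper_width: 0.0001
t 4.75 q [-0.72  0.61  0.89  1.95 -1.3   1.26  2.28] pos [0.5254 0.2487 0.0932] box [-0.0293  0.0829  0.0932] F [ 0.2  0.3 -0.9] w 0.0001
axes in box x,y,z: [[-1.0, 0.0, 0.0], [0.0, 0.77, 0.64], [0.0, 0.64, -0.77]]
```

View pics/c6.png

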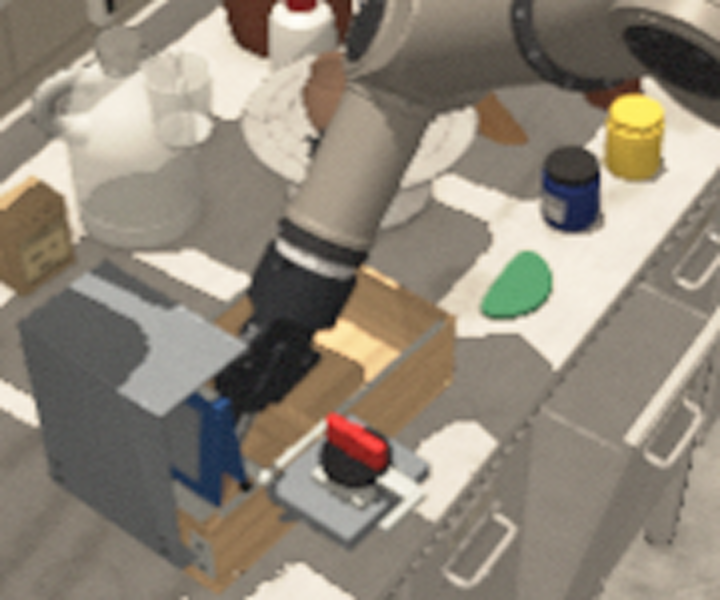

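```bash
python3 -m jog '[{"hand":1,"delta_pos":[0,0.4,0.35],"turn":[0,0,0]},{"hand":1,"delta_pos":[0,0.8,0.7],"turn":[0,0,0]},{"hand":1,"delta_pos":[0,0.8,0.7],"turn":[0,0,0]}]' ;  python3 -m jog '[{"hand":1,"delta_pos":[0,0.4,0.35],"turn":[0,0,0]},{"hand":1,"delta_pos":[0,0.4,0.35],"turn":[0,0,0]}]'; python3 - <<'E'
from h import *
stat()
im=get_image('scene')
cv2.imwrite('pics/c7.png',cv2.resize(cv2.cvtColor(im['pixels'],cv2.COLOR_RGB2BGR)[190:290,140:250],None,fx=6,fy=6,interpolation=cv2.INTER_CUBIC))
E
```

```text
t: 5.18
position: [0.5267, 0.2585, 0.0928]
orientation: [2.443, -0.0, 3.022]
wrist_force: [-0.3, 0.5, 0.3]
gripper_width: 0.0001
t: 5.42
position: [0.5274, 0.2637, 0.0927]
orientation: [2.443, -0.0, 3.022]
wrist_force: [-0.6, 0.6, -0.2]
gripper_width: -0.0001
t 5.425 q [-0.75  0.61  0.88  1.94 -1.31  1.24  2.26] pos [0.5274 0.2637 0.0927] box [-0.0291  0.098   0.0927] F [-0.6  0.6 -0.2] w -0.0001
axes in box x,y,z: [[-1.0, 0.0, 0.0], [0.0, 0.77, 0.64], [0.0, 0.64, -0.77]]
```

View pics/c7.png

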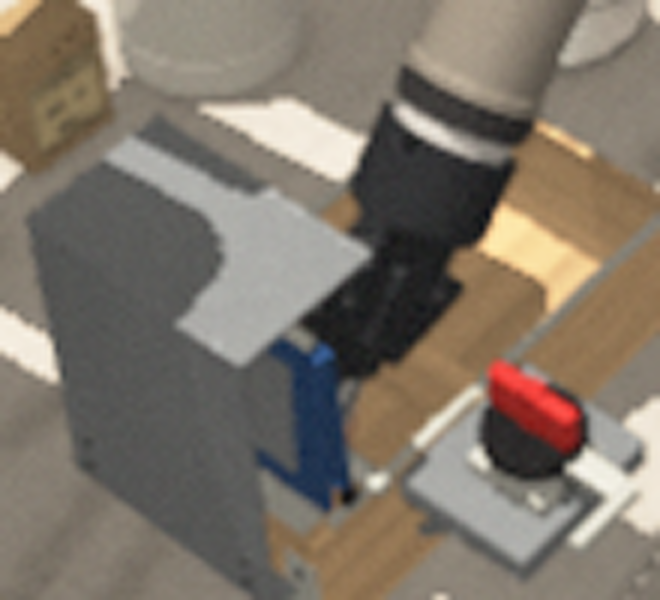

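```bash
for i in 1; do python3 -m jog '[{"hand":1,"delta_pos":[0,0.4,0.35],"turn":[0,0,0]},{"hand":1,"delta_pos":[0,0.4,0.35],"turn":[0,0,0]}]'; python3 -m jog '[{"hand":1,"delta_pos":[0,0.3,0.25],"turn":[0,0,0]},{"hand":1,"delta_pos":[0,0.3,0.25],"turn":[0,0,0]}]'; done;  python3 - <<'E'
from h import *
stat()
im=get_image('scene')
cv2.imwrite('pics/c8.png',cv2.resize(cv2.cvtColor(im['pixels'],cv2.COLOR_RGB2BGR)[190:290,140:250],None,fx=6,fy=6,interpolation=cv2.INTER_CUBIC))
E
```

```text
t: 5.72
position: [0.528, 0.269, 0.0925]
orientation: [2.443, -0.0, 3.022]
wrist_force: [-0.2, -0.3, 0.0]
gripper_width: 0.0
t: 5.98
position: [0.5287, 0.2704, 0.0921]
orientation: [2.446, 0.0, 3.02]
wrist_force: [-1.7, -4.0, 0.5]
gripper_width: 0.0
t 5.975 q [-0.76  0.61  0.88  1.94 -1.31  1.23  2.25] pos [0.5287 0.2704 0.0921] box [-0.0285  0.1049  0.0921] F [-1.7 -4.   0.5] w 0.0
axes in box x,y,z: [[-1.0, 0.01, -0.0], [0.0, 0.77, 0.64], [0.0, 0.64, -0.77]]
```

View pics/c8.png

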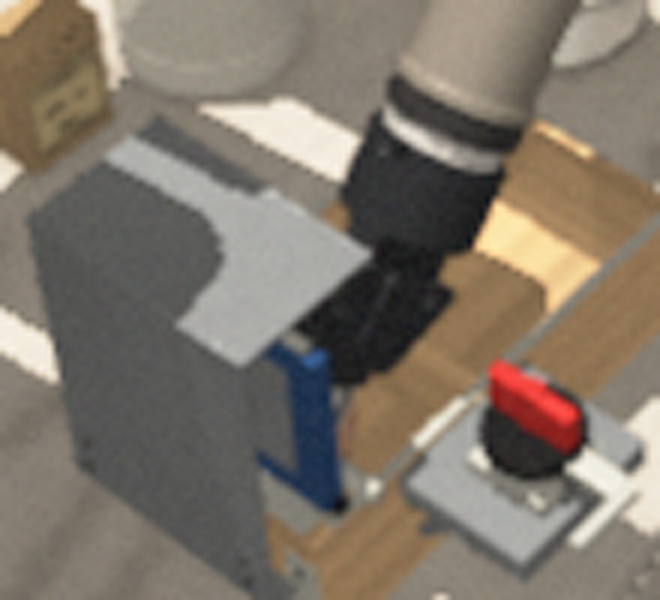

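```bash
python3 -m jog '[{"hand":1,"delta_pos":[0,0.3,0.25],"turn":[0,0,0]},{"hand":1,"delta_pos":[0,0.3,0.25],"turn":[0,0,0]}]';python3 -m jog '[{"hand":1,"delta_pos":[0,0.3,0.25],"turn":[0,0,0]},{"hand":1,"delta_pos":[0,0.3,0.25],"turn":[0,0,0]}]';  python3 - <<'E'
from h import *
stat()
im=get_image('scene');P=w2b(cloud(im))
cv2.imwrite('pics/c9.png',cv2.resize(cv2.cvtColor(im['pixels'],cv2.COLOR_RGB2BGR)[190:290,140:250],None,fx=6,fy=6,interpolation=cv2.INTER_CUBIC))
for v in range(255,272,2): print(v,[tuple(P[v,u].round(3)) for u in (188,192,196)])
E
```

```text
t: 6.28
position: [0.5293, 0.2714, 0.0914]
orientation: [2.45, 0.0, 3.017]
wrist_force: [-3.0, -9.9, 2.3]
gripper_width: -0.0001
t: 6.52
position: [0.53, 0.2722, 0.0908]
orientation: [2.453, 0.0, 3.014]
wrist_force: [-5.6, -15.7, 4.5]
gripper_width: -0.0002
t 6.525 q [-0.77  0.61  0.88  1.93 -1.31  1.22  2.24] pos [0.53   0.2722 0.0908] box [-0.0275  0.1068  0.0908] F [ -5.6 -15.7   4.5] w -0.0002
axes in box x,y,z: [[-1.0, 0.01, -0.0], [0.01, 0.77, 0.64], [0.01, 0.64, -0.77]]
255 [(np.float64(-0.054), np.float64(0.135), np.float64(0.184)), (np.float64(-0.071), np.float64(0.135), np.float64(0.198)), (np.float64(-0.038), np.float64(0.089), np.float64(0.126))]
257 [(np.float64(-0.053), np.float64(0.135), np.float64(0.174)), (np.float64(-0.073), np.float64(0.137), np.float64(0.192)), (np.float64(-0.035), np.float64(0.087), np.float64(0.112))]
259 [(np.float64(-0.053), np.float64(0.135), np.float64(0.165)), (np.float64(-0.071), np.float64(0.136), np.float64(0.18)), (np.float64(-0.037), np.float64(0.089), np.float64(0.106))]
261 [(np.float64(-0.053), np.float64(0.137), np.float64(0.157)),
[... 341 characters left out ...]
0.133), np.float64(0.128)), (np.float64(-0.065), np.float64(0.133), np.float64(0.144)), (np.float64(-0.019), np.float64(0.075), np.float64(0.047))]
267 [(np.float64(-0.048), np.float64(0.135), np.float64(0.123)), (np.float64(-0.064), np.float64(0.133), np.float64(0.134)), (np.float64(-0.064), np.float64(0.117), np.float64(0.117))]
269 [(np.float64(-0.047), np.float64(0.135), np.float64(0.112)), (np.float64(-0.065), np.float64(0.135), np.float64(0.126)), (np.float64(-0.074), np.float64(0.127), np.float64(0.126))]
271 [(np.float64(-0.046), np.float64(0.135), np.float64(0.1)), (np.float64(-0.062), np.float64(0.134), np.float64(0.113)), (np.float64(-0.071), np.float64(0.126), np.float64(0.113))]
```

View pics/c9.png

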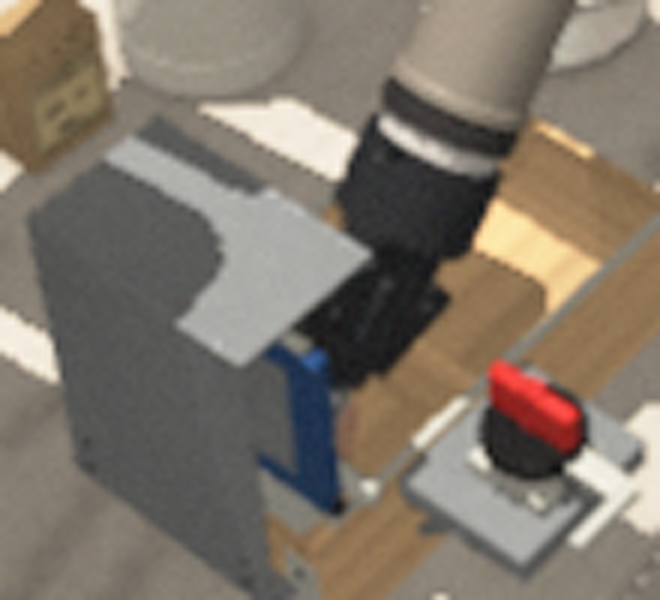

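The first panel's outer face reads y ≈ 0.135 over its whole height (z 0.10–0.20), and the force rose steeply at the stop, so the cover is folded. I'll back off and go to the wing.

```bash
python3 -m jog '[{"hand":1,"delta_pos":[0,-1.2,-1.0],"turn":[0,0,0]},{"hand":1,"delta_pos":[0,-3,-3],"turn":[0,0,0]},{"hand":1,"delta_pos":[0,-4,-8],"turn":[0,0,0]},{"hand":1,"delta_pos":[0,-4,-14],"turn":[0,0,0]},{"hand":0.5,"delta_pos":[0,-4,-19],"turn":[0,0,0]}]' ; python3 - <<'E'
from h import *
stat()
plan(b2w([-.13,.041,.24]),[0,0,-1],[0,1,0])
im=get_image('scene');P=w2b(cloud(im))
cv2.imwrite('pics/c10.png',cv2.resize(cv2.cvtColor(im['pixels'],cv2.COLOR_RGB2BGR)[190:290,140:250],None,fx=6,fy=6,interpolation=cv2.INTER_CUBIC))
for v in range(259,272,4): print(v,[tuple(P[v,u].round(3)) for u in (188,192,196)])
E
```

```text
t: 7.2
position: [0.5115, 0.1276, 0.2145]
orientation: [2.442, 0.001, 3.022]
wrist_force: [0.3, 1.3, 1.4]
gripper_width: 0.0168
t 7.2 q [-0.61  0.43  1.03  1.84 -1.03  1.48  2.21] pos [0.5115 0.1276 0.2145] box [-0.0293 -0.039   0.2145] F [0.3 1.3 1.4] w 0.0168
axes in box x,y,z: [[-1.0, 0.0, -0.0], [0.0, 0.76, 0.64], [0.0, 0.64, -0.76]]
pos [0.5115 0.1276 0.2145] delta cm [10.11  7.73  3.16] turn [40.1  0.2 -0.2]
259 [(np.float64(-0.055), np.float64(0.137), np.float64(0.168)), (np.float64(-0.069), np.float64(0.135), np.float64(0.178)), (np.float64(0.006), np.float64(0.05), np.float64(0.032))]
263 [(np.float64(-0.05), np.float64(0.134), np.float64(0.142)), (np.float64(-0.064), np.float64(0.132), np.float64(0.151)), (np.float64(0.007), np.float64(0.05), np.float64(0.01))]
267 [(np.float64(-0.048), np.float64(0.135), np.float64(0.122)), (np.float64(-0.065), np.float64(0.134), np.float64(0.136)), (np.float64(-0.063), np.float64(0.117), np.float64(0.116))]
271 [(np.float64(-0.044), np.float64(0.133), np.float64(0.096)), (np.float64(-0.065), np.float64(0.136), np.float64(0.118)), (np.float64(-0.07), np.float64(0.125), np.float64(0.111))]
```

View pics/c10.png

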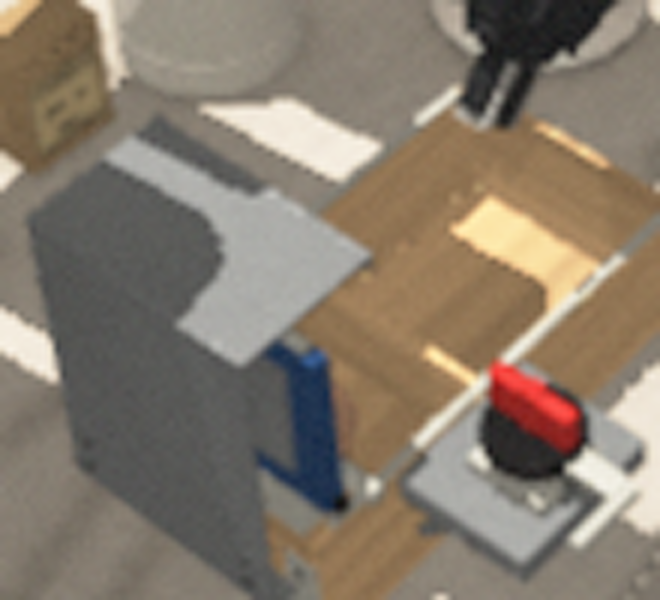

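```bash
python3 -m jog '[{"hand":0.5,"delta_pos":[4,0,-3],"turn":[0,0,0]},{"hand":0.5,"delta_pos":[7.5,1,-3],"turn":[10,0,0]},{"hand":0.5,"delta_pos":[10,3,-1],"turn":[20,0,0]},{"hand":0.5,"delta_pos":[10.1,5,1],"turn":[30,0,0]},{"hand":0.5,"delta_pos":[10.1,7.7,3],"turn":[40,0,0]}]' ;python3 -m jog '[{"hand":0.5,"delta_pos":[0,0,0],"turn":[0,0,0]},{"hand":0.5,"delta_pos":[0,0,0],"turn":[0,0,0]}]'; python3 - <<'E'
from h import *
stat()
plan(b2w([-.13,.041,.127]),[0,0,-1],[0,1,0])
im=get_image('wrist');save(im,'wrist2.png')
E
```

```text
t: 7.88
position: [0.4203, 0.2186, 0.2413]
orientation: [3.04, -0.005, 3.02]
wrist_force: [2.0, -0.0, 0.7]
gripper_width: 0.0429
t: 8.12
position: [0.4196, 0.2192, 0.2385]
orientation: [3.043, -0.008, 3.025]
wrist_force: [0.1, -0.6, -0.3]
gripper_width: 0.0422
t 8.125 q [-1.35  0.17  1.04  1.77 -0.25  1.26  1.2 ] pos [0.4196 0.2192 0.2385] box [-0.131   0.0414  0.2385] F [ 0.1 -0.6 -0.3] w 0.0422
axes in box x,y,z: [[-1.0, 0.0, 0.01], [0.0, 1.0, 0.1], [-0.01, 0.1, -1.0]]
pos [0.4196 0.2192 0.2385] delta cm [-0.19 -1.13 11.09] turn [ 5.6 -0.4 -0.1]
```

View pics/wrist2.png

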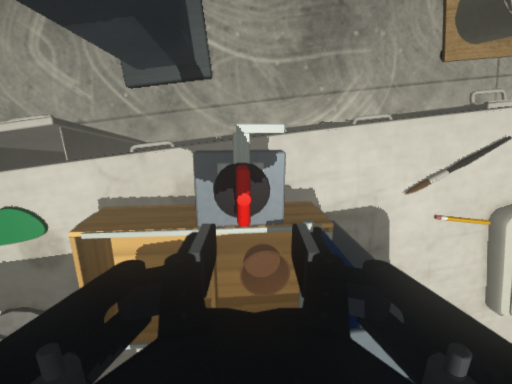

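```bash
python3 -m jog '[{"hand":0.5,"delta_pos":[0,0,0],"turn":[5.6,-0.4,0]},{"hand":0.5,"delta_pos":[-0.1,-0.4,4],"turn":[5.6,-0.4,0]},{"hand":0.5,"delta_pos":[-0.1,-0.4,4],"turn":[5.6,-0.4,0]}]'; python3 - <<'E'
from h import *
stat()
plan(b2w([-.13,.041,.127]),[0,0,-1],[0,1,0])
im=get_image('wrist');save(im,'wrist3.png')
hsv=cv2.cvtColor(im['pixels'],cv2.COLOR_RGB2HSV)
red=((hsv[...,1]>150)&((hsv[...,0]<6)|(hsv[...,0]>174))&(hsv[...,2]>80))
n,l,st,c=cv2.connectedComponentsWithStats(red.astype(np.uint8));i=1+np.argmax(st[1:,4]);print(st[i])
P=cloud(im);m=(l==i);g=w2b(P[m]);print('red box',np.nanmedian(g,0),np.nanmin(g,0),np.nanmax(g,0))
uv=np.argwhere(m)[:,::-1]
q=np.array([w2b(onplane(im,x,.154)) for x in uv]);t=q[g[:,2]>.148];print(len(t),t.min(0),t.max(0),t.mean(0))
E
```

```text
t: 8.55
position: [0.4189, 0.2154, 0.1967]
orientation: [-3.14, -0.005, 3.018]
wrist_force: [0.1, -0.8, -0.0]
gripper_width: 0.0427
t 8.55 q [-1.35  0.26  1.02  1.8  -0.24  1.22  1.19] pos [0.4189 0.2154 0.1967] box [-0.1312  0.0376  0.1967] F [ 0.1 -0.8 -0. ] w 0.0427
axes in box x,y,z: [[-1.0, 0.01, 0.01], [0.01, 1.0, -0.0], [-0.01, -0.0, -1.0]]
pos [0.4189 0.2154 0.1967] delta cm [-0.16  0.36  6.97] turn [-0.1 -0.3 -0.5]
[ 250  174   17   73 1120]
red box [-0.13331353  0.04217844  0.15297807] [-0.15637327  0.03625966  0.13067611] [-0.10432706  0.04813204  0.15579663]
1057 [-0.15724803  0.03628347  0.154     ] [-0.10534021  0.04792748  0.154     ] [-0.1319551   0.04233377  0.154     ]
```

View pics/wrist3.png

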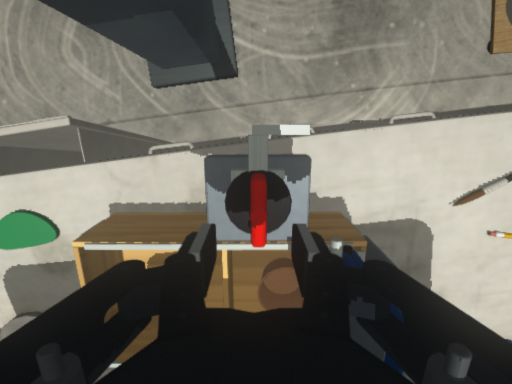

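```bash
python3 -m jog '[{"hand":0.5,"delta_pos":[0,0.45,3.5],"turn":[0,-0.3,-0.5]},{"hand":0.5,"delta_pos":[0,0.45,6.7],"turn":[0,-0.3,-0.5]},{"hand":0.5,"delta_pos":[0,0.45,6.7],"turn":[0,-0.3,-0.5]},{"hand":1,"delta_pos":[0,0.45,6.7],"turn":[0,-0.3,-0.5]},{"hand":1,"delta_pos":[0,0.45,6.7],"turn":[0,-0.3,-0.5]}]' 40;python3 -m jog '[{"hand":1,"delta_pos":[0,0,0],"turn":[0,0,0]},{"hand":1,"delta_pos":[0,0,0],"turn":[0,0,0]}]'; python3 - <<'E'
from h import *
stat()
im=get_image('scene')
cv2.imwrite('pics/c11.png',cv2.resize(cv2.cvtColor(im['pixels'],cv2.COLOR_RGB2BGR)[190:290,160:270],None,fx=6,fy=6,interpolation=cv2.INTER_CUBIC))
E
```

```text
t: 9.22
position: [0.4229, 0.2189, 0.1333]
orientation: [-3.139, 0.007, 3.028]
wrist_force: [-0.9, -3.4, 2.1]
gripper_width: 0.0112
t: 9.48
position: [0.423, 0.2191, 0.1333]
orientation: [-3.14, 0.007, 3.028]
wrist_force: [0.1, -6.6, 2.9]
gripper_width: 0.0113
t 9.475 q [-1.3   0.35  0.97  1.88 -0.32  1.07  1.26] pos [0.423  0.2191 0.1333] box [-0.1277  0.0418  0.1333] F [ 0.1 -6.6  2.9] w 0.0113
axes in box x,y,z: [[-1.0, -0.0, -0.01], [-0.0, 1.0, -0.0], [0.01, -0.0, -1.0]]
```

View pics/c11.png

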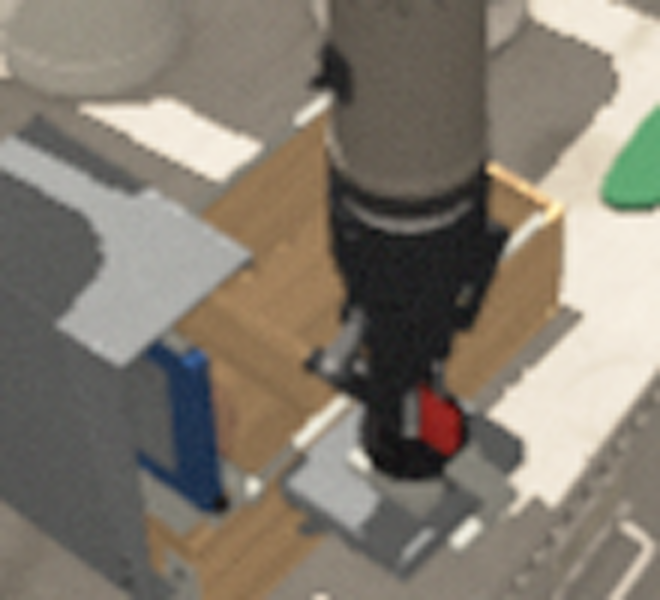

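```bash
python3 -m jog '[{"hand":1,"delta_pos":[0,-0.1,0.5],"turn":[0,0,0]},{"hand":1,"delta_pos":[0,-0.1,1.0],"turn":[0,0,0]},{"hand":1,"delta_pos":[0,-0.1,1.2],"turn":[0,0,0]},{"hand":1,"delta_pos":[0,-0.1,1.2],"turn":[0,0,0]}]' 60; python3 - <<'E'
from h import *
stat()
E
```

```text
t: 10.02
position: [0.4233, 0.2191, 0.124]
orientation: [3.14, 0.006, 3.028]
wrist_force: [-6.6, -7.4, 23.9]
gripper_width: 0.0103
t 10.025 q [-1.28  0.36  0.97  1.9  -0.34  1.05  1.28] pos [0.4233 0.2191 0.124 ] box [-0.1273  0.0418  0.124 ] F [-6.6 -7.4 23.9] w 0.0103
axes in box x,y,z: [[-1.0, -0.0, -0.01], [-0.0, 1.0, 0.0], [0.01, 0.0, -1.0]]
```

```bash
python3 -m jog '[{"hand":1,"delta_pos":[0,0,0.2],"turn":[0,0,0]},{"hand":1,"delta_pos":[0,0,0.2],"turn":[0,0,0]}]'; python3 - <<'E'
from h import *
stat()
im=get_image('wrist');save(im,'wrist4.png');P=cloud(im)
hsv=cv2.cvtColor(im['pixels'],cv2.COLOR_RGB2HSV)
red=((hsv[...,1]>150)&((hsv[...,0]<6)|(hsv[...,0]>174))&(hsv[...,2]>60))
g=w2b(P[red]);g=g[(abs(g[:,0]+.13)<.04)&(abs(g[:,1]-.04)<.03)];print(len(g),np.percentile(g[:,2],[5,25,50,75,95]).round(4))
E
```

```text
t: 10.28
position: [0.4236, 0.2191, 0.1238]
orientation: [3.139, 0.005, 3.028]
wrist_force: [-11.1, -9.1, 36.2]
gripper_width: 0.0107
t 10.275 q [-1.28  0.36  0.97  1.9  -0.34  1.05  1.28] pos [0.4236 0.2191 0.1238] box [-0.127   0.0418  0.1238] F [-11.1  -9.1  36.2] w 0.0107
axes in box x,y,z: [[-1.0, -0.0, -0.01], [-0.0, 1.0, 0.0], [0.01, 0.0, -1.0]]
2254 [0.1302 0.1418 0.1428 0.1435 0.1445]
```

View pics/wrist4.png

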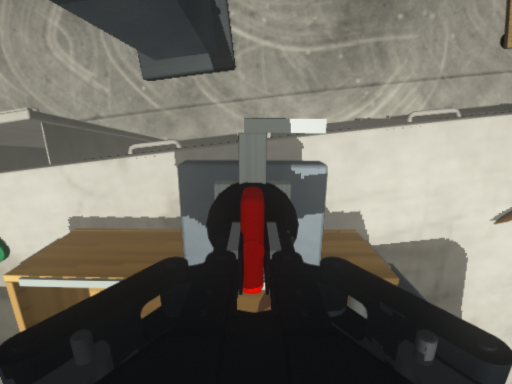

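```bash
python3 -m jog '[{"hand":1,"delta_pos":[0,-0.05,-0.1],"turn":[0,0,10]},{"hand":1,"delta_pos":[0.02,-0.12,-0.15],"turn":[0,0,20]},{"hand":1,"delta_pos":[0.05,-0.18,-0.15],"turn":[0,0,30]},{"hand":1,"delta_pos":[0.09,-0.23,-0.15],"turn":[0,0,40]},{"hand":1,"delta_pos":[0.13,-0.28,-0.15],"turn":[0,0,50]}]'; python3 - <<'E'
from h import *
stat()
im=get_image('wrist');save(im,'wrist5.png');P=cloud(im)
hsv=cv2.cvtColor(im['pixels'],cv2.COLOR_RGB2HSV)
red=((hsv[...,1]>150)&((hsv[...,0]<6)|(hsv[...,0]>174))&(hsv[...,2]>60))
g=w2b(P[red]);g=g[(abs(g[:,0]+.13)<.04)&(abs(g[:,1]-.04)<.03)];print(len(g),np.percentile(g[:,2],[5,25,50,75,95]).round(4))
E
```

```text
t: 10.95
position: [0.4228, 0.2177, 0.124]
orientation: [3.133, 0.003, 2.151]
wrist_force: [-5.3, -5.6, 22.9]
gripper_width: 0.0104
t 10.95 q [-1.42  0.45  1.19  1.9  -0.47  1.1   0.54] pos [0.4228 0.2177 0.124 ] box [-0.1277  0.0403  0.124 ] F [-5.3 -5.6 22.9] w 0.0104
axes in box x,y,z: [[-0.64, 0.77, -0.0], [0.77, 0.64, 0.01], [0.01, 0.0, -1.0]]
2253 [0.1321 0.1419 0.1429 0.1436 0.1446]
```

View pics/wrist5.png

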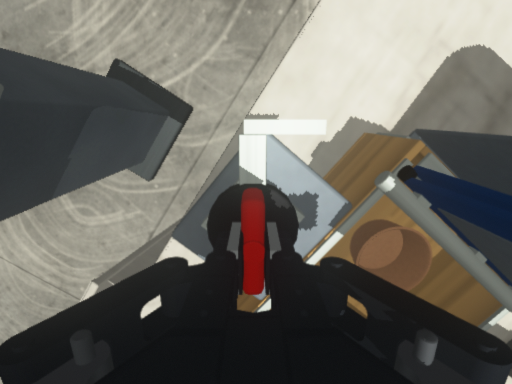

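```bash
python3 -m jog '[{"hand":1,"delta_pos":[0.03,-0.07,0],"turn":[0,0,10]},{"hand":1,"delta_pos":[0.06,-0.12,0],"turn":[0,0,19]}]'; python3 - <<'E'
from h import *
stat()
E
```

```text
t: 11.25
position: [0.4223, 0.2175, 0.124]
orientation: [3.13, 0.001, 1.82]
wrist_force: [-3.6, -4.7, 21.3]
gripper_width: 0.0107
t 11.25 q [-1.45  0.48  1.25  1.91 -0.51  1.11  0.25] pos [0.4223 0.2175 0.124 ] box [-0.1281  0.04    0.124 ] F [-3.6 -4.7 21.3] w 0.0107
axes in box x,y,z: [[-0.36, 0.93, -0.0], [0.93, 0.36, 0.01], [0.01, 0.0, -1.0]]
```

```bash
python3 -m jog '[{"hand":1,"delta_pos":[0.0,-0.05,0],"turn":[0,0,6]},{"hand":1,"delta_pos":[0.0,-0.1,0],"turn":[0,0,11]}]'; python3 - <<'E'
from h import *
stat();print(sense()['qpos'])
E
```

```text
t: 11.5
position: [0.4219, 0.2173, 0.124]
orientation: [3.129, -0.001, 1.631]
wrist_force: [-2.9, -4.9, 20.5]
gripper_width: 0.0105
t 11.5 q [-1.46  0.49  1.26  1.91 -0.52  1.12  0.07] pos [0.4219 0.2173 0.124 ] box [-0.1285  0.0398  0.124 ] F [-2.9 -4.9 20.5] w 0.0105
axes in box x,y,z: [[-0.17, 0.98, 0.0], [0.98, 0.17, 0.01], [0.01, 0.0, -1.0]]
[-1.46153118  0.49142229  1.26438265  1.91021568 -0.52314538  1.11626727
  0.06608925]
```

```bash
python3 -m jog '[{"hand":1,"delta_pos":[0.0,-0.05,0],"turn":[0,0,6]},{"hand":1,"delta_pos":[0.0,-0.1,0],"turn":[0,0,11]},{"hand":1,"delta_pos":[0.0,-0.1,0],"turn":[0,0,13]}]'; python3 - <<'E'
from h import *
stat();print(sense()['qpos'],sense()['torque'])
im=get_image('wrist');save(im,'wrist6.png')
im=get_image('scene')
cv2.imwrite('pics/c12.png',cv2.resize(cv2.cvtColor(im['pixels'],cv2.COLOR_RGB2BGR)[190:290,160:270],None,fx=6,fy=6,interpolation=cv2.INTER_CUBIC))
E
```

```text
t: 11.88
position: [0.4215, 0.2172, 0.124]
orientation: [3.128, -0.003, 1.408]
wrist_force: [-1.2, -4.7, 19.6]
gripper_width: 0.0105
t 11.875 q [-1.47  0.5   1.27  1.91 -0.53  1.12 -0.15] pos [0.4215 0.2172 0.124 ] box [-0.1289  0.0397  0.124 ] F [-1.2 -4.7 19.6] w 0.0105
axes in box x,y,z: [[0.05, 1.0, 0.0], [1.0, -0.05, 0.01], [0.01, 0.0, -1.0]]
[-1.46860636  0.49578914  1.27432328  1.91214279 -0.52818412  1.11730639
 -0.15222759] [-1.27988186  0.32242093  0.74200571]
```

View pics/wrist6.png

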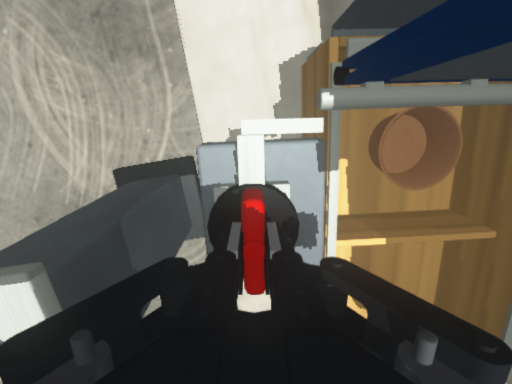

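View pics/c12.png

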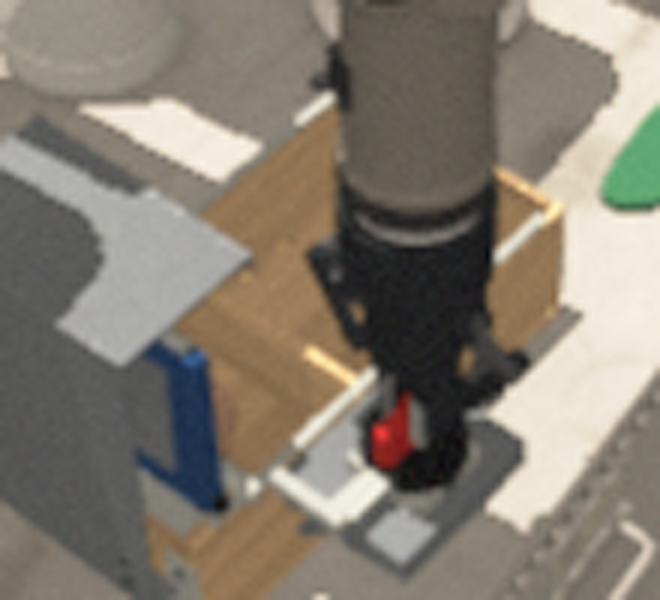

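```bash
python3 -m jog '[{"hand":1,"delta_pos":[0,0,-0.15],"turn":[0,0,-2]},{"hand":0.5,"delta_pos":[0,0,-0.2],"turn":[0,0,-2]},{"hand":0.5,"delta_pos":[0,0,-0.2],"turn":[0,0,-2]},{"hand":0.5,"delta_pos":[0,0,-0.2],"turn":[0,0,-2]}]'; python3 - <<'E'
from h import *
stat()
im=get_image('wrist');save(im,'wrist7.png');P=cloud(im)
hsv=cv2.cvtColor(im['pixels'],cv2.COLOR_RGB2HSV)
red=((hsv[...,1]>150)&((hsv[...,0]<6)|(hsv[...,0]>174))&(hsv[...,2]>60))
g=w2b(P[red]);g=g[(abs(g[:,0]+.13)<.04)&(abs(g[:,1]-.04)<.04)];print(len(g),np.percentile(g[:,2],[5,25,50,75,95]).round(4))
t=g[g[:,2]>.138];print(t.min(0),t.max(0))
c=cv2.minAreaRect((t[:,:2]*1000).astype(np.float32));print(c)
E
```

```text
t: 12.48
position: [0.4162, 0.2189, 0.121]
orientation: [3.137, -0.002, 1.443]
wrist_force: [-0.1, -0.2, -0.2]
gripper_width: 0.0426
t 12.475 q [-1.47  0.49  1.26  1.92 -0.52  1.12 -0.13] pos [0.4162 0.2189 0.121 ] box [-0.1343  0.0407  0.121 ] F [-0.1 -0.2 -0.2] w 0.0426
axes in box x,y,z: [[0.01, 1.0, 0.0], [1.0, -0.01, 0.0], [0.0, 0.0, -1.0]]
2523 [0.1321 0.1439 0.145  0.1458 0.1468]
[-0.13551699  0.01693265  0.1382705 ] [-0.12289094  0.06962995  0.1482526 ]
((-129.18736267089844, 43.273502349853516), (52.67015838623047, 12.605401039123535), 89.34049987792969)
```

View pics/wrist7.png

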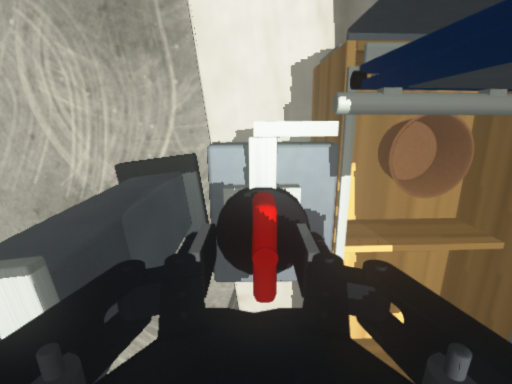

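Wing top now reads 0.1455 m (about 8 mm down) and it lies along the box's y axis, so it is locked. I'll lift and go look at the jar.

```bash
python3 -m jog '[{"hand":0.4,"delta_pos":[0,0,-5],"turn":[0,0,0]},{"hand":0.2,"delta_pos":[0,0,-11],"turn":[0,0,0]},{"hand":0,"delta_pos":[-3,0,-15],"turn":[0,0,0]},{"hand":0,"delta_pos":[-9,0,-16],"turn":[0,0,0]},{"hand":0,"delta_pos":[-15,0,-16],"turn":[0,0,0]}]'; python3 - <<'E'
from h import *
stat()
plan([0.44,-0.20,0.27],[0,0,-1],[1,0,0])
im=get_image('scene');P=w2b(cloud(im))
cv2.imwrite('pics/c13.png',cv2.resize(cv2.cvtColor(im['pixels'],cv2.COLOR_RGB2BGR)[170:300,140:280],None,fx=5,fy=4.6,interpolation=cv2.INTER_CUBIC))
E
```

```text
t: 13.15
position: [0.3974, 0.0678, 0.2816]
orientation: [3.134, -0.001, 1.441]
wrist_force: [-0.8, -0.6, 1.2]
gripper_width: 0.0855
t 13.15 q [-1.6  -0.22  1.22  1.81  0.21  1.41 -0.56] pos [0.3974 0.0678 0.2816] box [-0.1357 -0.1115  0.2816] F [-0.8 -0.6  1.2] w 0.0855
axes in box x,y,z: [[0.01, 1.0, 0.0], [1.0, -0.01, 0.01], [0.01, 0.0, -1.0]]
pos [0.3974 0.0678 0.2816] delta cm [-26.01   7.67   1.19] turn [ 0.4 -0.1 -0.8]
```

View pics/c13.png

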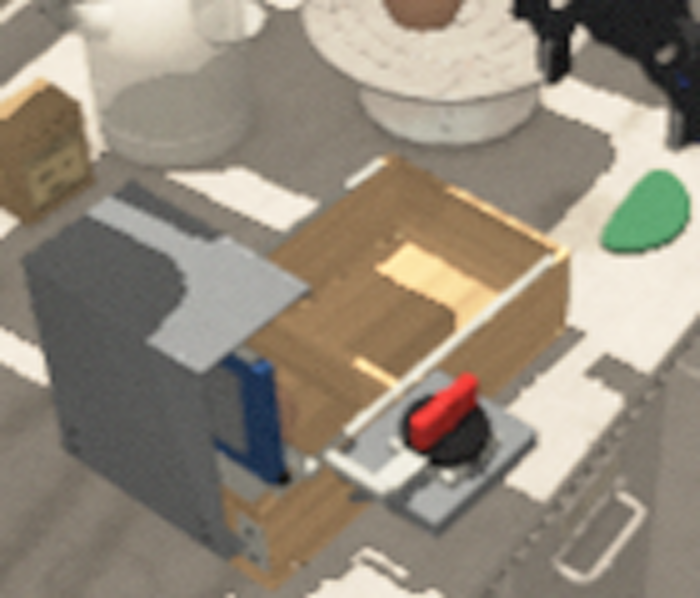

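```bash
python3 -m jog '[{"hand":0,"delta_pos":[-3,3,0],"turn":[0,0,0]},{"hand":0,"delta_pos":[-8,6,0],"turn":[0,0,0]},{"hand":0,"delta_pos":[-13,7.5,0],"turn":[0,0,0]}]'; python3 - <<'E'
from h import *
stat()
plan([0.44,-0.20,0.27],[0,0,-1],[1,0,0])
E
```

```text
t: 13.58
position: [0.4556, -0.0685, 0.2807]
orientation: [3.136, -0.001, 1.447]
wrist_force: [-0.6, 1.2, 0.7]
gripper_width: 0.0853
t 13.575 q [-0.98  0.2   1.29  1.68 -0.2   1.4   0.21] pos [ 0.4556 -0.0685  0.2807] box [-0.0622 -0.2402  0.2807] F [-0.6  1.2  0.7] w 0.0853
axes in box x,y,z: [[0.01, 1.0, 0.0], [1.0, -0.01, 0.01], [0.01, 0.0, -1.0]]
pos [ 0.4556 -0.0685  0.2807] delta cm [-13.25   0.07   1.06] turn [ 0.3 -0.1 -0.5]
```

```bash
python3 -m jog '[{"hand":0,"delta_pos":[-3,0,0],"turn":[0,0,0]}]'; python3 - <<'E'
from h import *
stat();print(sense()['qpos'])
E
```

```text
t: 13.7
position: [0.4501, -0.1034, 0.2808]
orientation: [3.137, 0.003, 1.435]
wrist_force: [-0.0, 0.6, -0.6]
gripper_width: 0.0855
t 13.7 q [-0.9   0.21  1.29  1.68 -0.2   1.4   0.28] pos [ 0.4501 -0.1034  0.2808] box [-0.0637 -0.2755  0.2808] F [-0.   0.6 -0.6] w 0.0855
axes in box x,y,z: [[0.02, 1.0, -0.0], [1.0, -0.02, 0.0], [0.0, -0.0, -1.0]]
[-0.89832637  0.20608613  1.28741998  1.6780696  -0.19892977  1.40285658
  0.27979612]
```

```bash
python3 -m jog '[{"hand":0,"delta_pos":[-5,0,0],"turn":[0,0,0]},{"hand":0,"delta_pos":[-8,0,0],"turn":[0,0,0]},{"hand":0,"delta_pos":[-8,0,0],"turn":[0,0,0]}]'; python3 - <<'E'
from h import *
stat();print(sense()['qpos'])
im=get_image('wrist');save(im,'wrist8.png')
im=get_image('side');P=cloud(im);px=im['pixels'].astype(int)
reg=np.zeros(P.shape[:2],bool);reg[240:285,222:255]=1
k=reg&(P[...,2]>0.069)&(P[...,2]<0.085)&(px.sum(-1)<200)
print(k.sum(),P[k].mean(0),cv2.minAreaRect((P[k][:,:2]*1000).astype(np.float32)))
E
```

```text
t: 14.08
position: [0.4388, -0.1812, 0.281]
orientation: [3.137, 0.0, 1.435]
wrist_force: [-0.3, 1.2, 0.3]
gripper_width: 0.0853
t 14.075 q [-0.67  0.26  1.27  1.65 -0.25  1.42  0.49] pos [ 0.4388 -0.1812  0.281 ] box [-0.066  -0.3541  0.281 ] F [-0.3  1.2  0.3] w 0.0853
axes in box x,y,z: [[0.02, 1.0, -0.0], [1.0, -0.02, 0.0], [0.0, -0.0, -1.0]]
[-0.67121246  0.25615478  1.26931068  1.64676282 -0.24945051  1.41743972
  0.49054449]
202 [ 0.470036   -0.23175523  0.07445932] ((468.24774169921875, -228.9589080810547), (41.94535827636719, 46.92451858520508), 25.33220863342285)
```

View pics/wrist8.png

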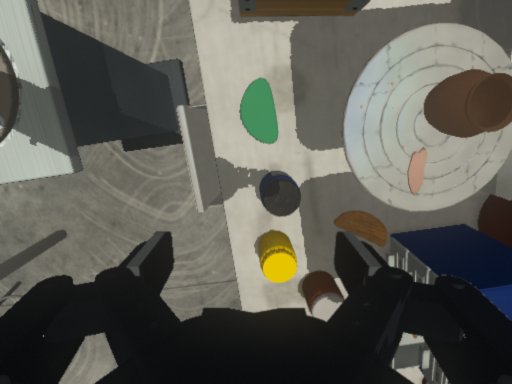

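```bash
python3 - <<'E'
from h import *
im=get_image('wrist');P=cloud(im);px=im['pixels'].astype(int)
reg=np.zeros(P.shape[:2],bool);reg[165:222,255:305]=1
k=reg&(P[...,2]>0.068)&(P[...,2]<0.085)
uv=np.argwhere(k)[:,::-1]
q=np.array([onplane(im,x,0.075)[:2] for x in uv],np.float32)*1000
print(k.sum(),P[k].mean(0),cv2.minEnclosingCircle(q),q.mean(0))
cv2.imwrite('pics/c14.png',cv2.resize(cv2.cvtColor(im['pixels'],cv2.COLOR_RGB2BGR)[160:320,220:360],None,fx=4,fy=3.7,interpolation=cv2.INTER_CUBIC))
E
```

```text
1087 [ 0.4715725  -0.22288314  0.07342709] ((471.1901550292969, -222.75498962402344), 26.032442092895508) [ 471.45706 -222.40048]
```

View pics/c14.png

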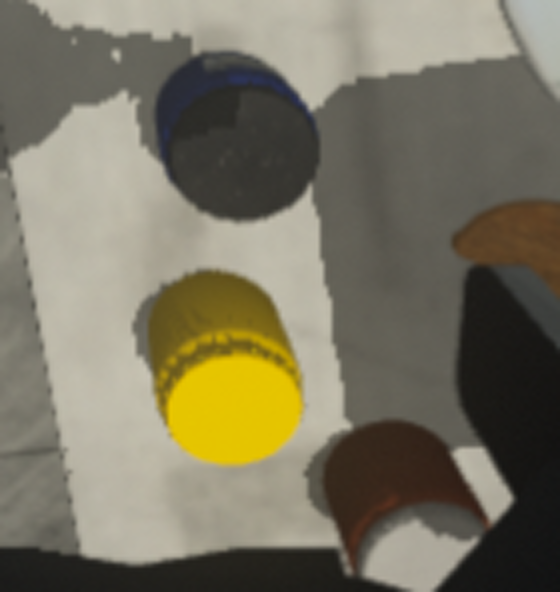

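```bash
python3 - <<'E'
from h import *
for z in (.12,.026): plan([.4714,-.2232,z],[0,0,-1],[1,0,0])
E
```

```text
pos [ 0.4406 -0.1766  0.2807] delta cm [-4.26  3.57 16.08] turn [ 0.3 -0.1 -0.7]
pos [ 0.4406 -0.1766  0.2807] delta cm [-4.29  3.53 25.48] turn [ 0.3 -0.1 -0.7]
```

```bash
python3 -m jog '[{"hand":0,"delta_pos":[-4.3,3.5,3],"turn":[0,0,0]},{"hand":0,"delta_pos":[-4.3,3.5,9],"turn":[0,0,0]},{"hand":0,"delta_pos":[-4.3,3.5,14],"turn":[0,0,0]},{"hand":0,"delta_pos":[-4.3,3.5,16],"turn":[0,0,0]},{"hand":0,"delta_pos":[-4.3,3.5,16],"turn":[0,0,0]}]'; python3 - <<'E'
from h import *
stat()
plan([.4714,-.2232,.026],[0,0,-1],[1,0,0])
im=get_image('wrist');save(im,'wrist9.png')
E
```

```text
t: 14.85
position: [0.4698, -0.2223, 0.1193]
orientation: [3.14, -0.003, 1.445]
wrist_force: [0.2, -0.2, 1.0]
gripper_width: 0.0856
t 14.85 q [-0.36  0.53  1.08  1.79 -0.52  1.14  0.76] pos [ 0.4698 -0.2223  0.1193] box [-0.0305 -0.3914  0.1193] F [ 0.2 -0.2  1. ] w 0.0856
axes in box x,y,z: [[0.01, 1.0, 0.0], [1.0, -0.01, 0.0], [0.0, 0.0, -1.0]]
pos [ 0.4698 -0.2223  0.1193] delta cm [-0.09  0.16  9.33] turn [ 0.1 -0.2 -0.6]
```

View pics/wrist9.png

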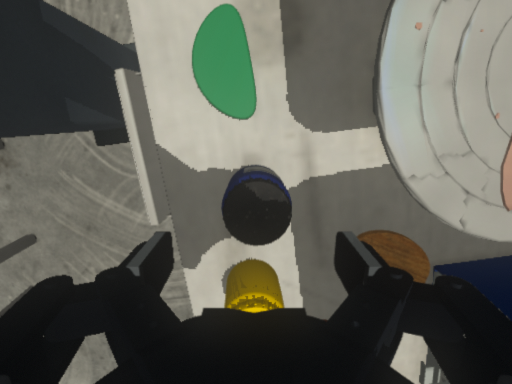

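```bash
python3 - <<'E'
from h import *
im=get_image('wrist');P=cloud(im)
reg=np.zeros(P.shape[:2],bool);reg[160:250,215:300]=1
k=reg&(P[...,2]>0.07)&(P[...,2]<0.085);uv=np.argwhere(k)[:,::-1]
q=np.array([onplane(im,x,0.075)[:2] for x in uv],np.float32)*1000
print(k.sum(),P[k].mean(0),cv2.minEnclosingCircle(q),q.mean(0))
E
python3 -m jog '[{"hand":0,"delta_pos":[0,0.2,4],"turn":[0,0,0]},{"hand":0,"delta_pos":[0,0.2,7],"turn":[0,0,0]},{"hand":0,"delta_pos":[0,0.2,9.3],"turn":[0,0,0]},{"hand":0,"delta_pos":[0,0.2,9.3],"turn":[0,0,0]}]'; python3 -c "
from h import *
stat()"
```

```text
3534 [ 0.47182742 -0.22263114  0.07338658] ((471.905029296875, -222.539794921875), 25.92740821838379) [ 471.86707 -222.10672]
t: 15.45
position: [0.473, -0.2245, 0.0282]
orientation: [3.137, -0.002, 1.444]
wrist_force: [0.5, 0.9, 0.8]
gripper_width: 0.0855
t 15.45 q [-0.28  0.65  0.97  1.87 -0.65  0.97  0.85] pos [ 0.473  -0.2245  0.0282] box [-0.0271 -0.3932  0.0282] F [0.5 0.9 0.8] w 0.0855
axes in box x,y,z: [[0.01, 1.0, 0.0], [1.0, -0.01, 0.0], [0.0, 0.0, -1.0]]
```

```bash
python3 -m jog '[{"hand":0.6,"delta_pos":[0,0,0.1],"turn":[0,0,0]},{"hand":1,"delta_pos":[0,0,0.1],"turn":[0,0,0]},{"hand":1,"delta_pos":[0,0,0.1],"turn":[0,0,0]},{"hand":1,"delta_pos":[0,0,0.1],"turn":[0,0,0]}]' 40; python3 -m jog '[{"hand":1,"delta_pos":[0,0,-2],"turn":[0,0,0]},{"hand":1,"delta_pos":[0,0,-5],"turn":[0,0,0]},{"hand":1,"delta_pos":[0,0,-10],"turn":[0,0,0]},{"hand":1,"delta_pos":[0,0,-16],"turn":[0,0,0]},{"hand":1,"delta_pos":[0,0,-16],"turn":[0,0,0]}]'; python3 - <<'E'
from h import *
stat()
save(get_image('wrist'),'wrist10.png');save(get_image('side'),'side10.png')
for z in (.20,.034): plan(b2w([0,-.072,z]),[0,0,-1],[1,0,0])
E
```

```text
t: 15.95
position: [0.4736, -0.2257, 0.0291]
orientation: [3.134, -0.001, 1.442]
wrist_force: [-0.3, 0.7, 4.0]
gripper_width: 0.054
t: 16.58
position: [0.4746, -0.2286, 0.1935]
orientation: [3.125, 0.002, 1.441]
wrist_force: [0.5, -0.6, -2.0]
gripper_width: 0.0541
t 16.575 q [-0.41  0.46  1.15  1.68 -0.44  1.27  0.7 ] pos [ 0.4746 -0.2286  0.1935] box [-0.025  -0.3971  0.1935] F [ 0.5 -0.6 -2. ] w 0.0541
axes in box x,y,z: [[0.01, 1.0, -0.0], [1.0, -0.01, 0.02], [0.02, -0.0, -1.0]]
pos [ 0.4721 -0.2255  0.1885] delta cm [32.27  2.35 -1.08] turn [ 0.4 -0.1 -0.8]
pos [ 0.4721 -0.2255  0.1885] delta cm [32.24  2.23 15.52] turn [ 0.4 -0.1 -0.8]
```

View pics/side10.png

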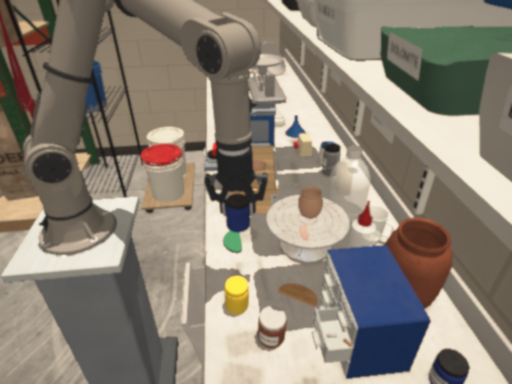

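```bash
python3 -m jog '[{"hand":1,"delta_pos":[4,0.3,-0.5],"turn":[0,0,0]},{"hand":1,"delta_pos":[9,0.6,-1],"turn":[0,0,0]},{"hand":1,"delta_pos":[14,1,-1],"turn":[0,0,0]},{"hand":1,"delta_pos":[19,1.3,-1],"turn":[0,0,-0.4]},{"hand":1,"delta_pos":[24,1.7,-1],"turn":[0,0,-0.8]}]'; python3 -m jog '[{"hand":1,"delta_pos":[4,0.3,0],"turn":[0,0,0]},{"hand":1,"delta_pos":[7,0.5,0],"turn":[0,0,0]},{"hand":1,"delta_pos":[8.3,0.6,0],"turn":[0,0,0]},{"hand":1,"delta_pos":[8.3,0.6,0],"turn":[0,0,0]}]'; python3 - <<'E'
from h import *
stat()
im=get_image('scene')
cv2.imwrite('pics/c15.png',cv2.resize(cv2.cvtColor(im['pixels'],cv2.COLOR_RGB2BGR)[150:300,140:300],None,fx=5,fy=4,interpolation=cv2.INTER_CUBIC))
plan(b2w([0,-.072,.035]),[0,0,-1],[1,0,0])
E
```

```text
t: 17.3
position: [0.5182, 0.0125, 0.1961]
orientation: [3.139, -0.001, 1.456]
wrist_force: [0.7, -0.6, -2.0]
gripper_width: 0.0542
t: 17.8
position: [0.5342, 0.0924, 0.1968]
orientation: [3.138, 0.0, 1.457]
wrist_force: [0.5, -0.1, -1.6]
gripper_width: 0.054
t 17.8 q [-0.99  0.51  1.14  1.62 -0.47  1.32  0.11] pos [0.5342 0.0924 0.1968] box [-0.0026 -0.0714  0.1968] F [ 0.5 -0.1 -1.6] w 0.054
axes in box x,y,z: [[-0.0, 1.0, -0.0], [1.0, 0.0, 0.0], [0.0, -0.0, -1.0]]
pos [0.5343 0.0907 0.1972] delta cm [ 0.11  0.17 16.22] turn [ 0.2  0.  -0.1]
```

View pics/c15.png

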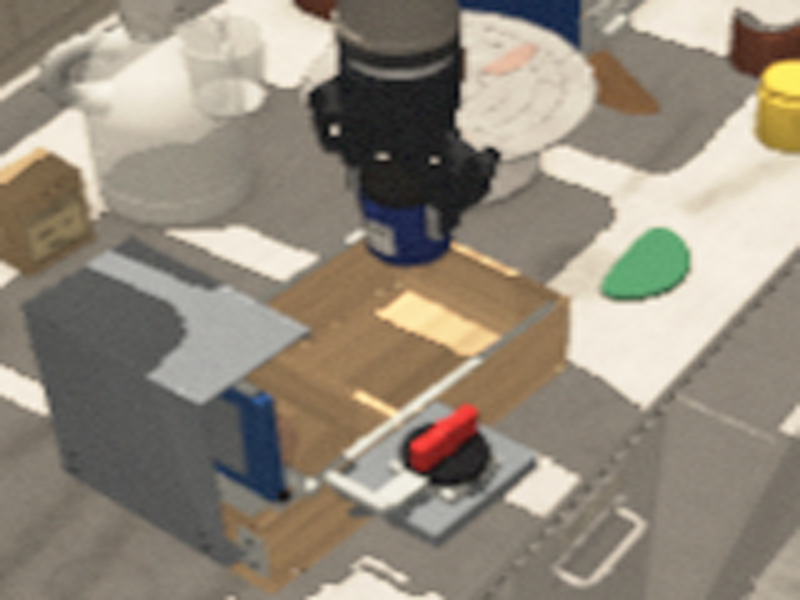

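```bash
python3 -m jog '[{"hand":1,"delta_pos":[0.1,0.2,3],"turn":[0,0,0]},{"hand":1,"delta_pos":[0.1,0.2,6],"turn":[0,0,0]},{"hand":1,"delta_pos":[0.1,0.2,9],"turn":[0,0,0]},{"hand":1,"delta_pos":[0.1,0.2,12],"turn":[0,0,0]},{"hand":1,"delta_pos":[0.1,0.2,14.2],"turn":[0,0,0]}]'; python3 -m jog '[{"hand":1,"delta_pos":[0,0,0.5],"turn":[0,0,0]},{"hand":1,"delta_pos":[0,0,1.0],"turn":[0,0,0]},{"hand":1,"delta_pos":[0,0,1.3],"turn":[0,0,0]},{"hand":1,"delta_pos":[0,0,1.3],"turn":[0,0,0]}]';python3 -c "
from h import *
stat()"
```

```text
t: 18.48
position: [0.5369, 0.0904, 0.0547]
orientation: [3.137, 0.0, 1.452]
wrist_force: [-0.0, 0.1, -0.9]
gripper_width: 0.054
t: 18.98
position: [0.5381, 0.093, 0.0432]
orientation: [3.136, -0.001, 1.456]
wrist_force: [-0.1, 1.3, -1.4]
gripper_width: 0.0541
t 18.975 q [-0.89  0.67  0.99  1.8  -0.65  1.03  0.24] pos [0.5381 0.093  0.0432] box [ 0.0012 -0.0703  0.0432] F [-0.1  1.3 -1.4] w 0.0541
axes in box x,y,z: [[-0.0, 1.0, 0.0], [1.0, 0.0, 0.01], [0.01, 0.0, -1.0]]
```

```bash
python3 -m jog '[{"hand":1,"delta_pos":[0,0,0.3],"turn":[0,0,0]},{"hand":1,"delta_pos":[0,0,0.5],"turn":[0,0,0]},{"hand":1,"delta_pos":[0,0,0.5],"turn":[0,0,0]}]'; python3 -m jog '[{"hand":1,"delta_pos":[0,0,0.2],"turn":[0,0,0]},{"hand":1,"delta_pos":[0,0,0.3],"turn":[0,0,0]},{"hand":1,"delta_pos":[0,0,0.3],"turn":[0,0,0]}]';python3 -m jog '[{"hand":1,"delta_pos":[0,0,0.2],"turn":[0,0,0]},{"hand":1,"delta_pos":[0,0,0.2],"turn":[0,0,0]}]'
```

```text
t: 19.35
position: [0.5377, 0.0931, 0.0375]
orientation: [3.137, -0.001, 1.456]
wrist_force: [-0.2, 1.1, -0.7]
gripper_width: 0.0539
t: 19.73
position: [0.5379, 0.0932, 0.0351]
orientation: [3.136, -0.002, 1.456]
wrist_force: [-2.1, 1.2, 2.8]
gripper_width: 0.0542
t: 19.98
position: [0.538, 0.0932, 0.035]
orientation: [3.137, -0.003, 1.456]
wrist_force: [-5.5, 1.4, 16.7]
gripper_width: 0.0543
```

```bash
python3 -m jog '[{"hand":1,"delta_pos":[0,0,-0.2],"turn":[0,0,0]},{"hand":0.15,"delta_pos":[0,0,-0.2],"turn":[0,0,0]},{"hand":0.1,"delta_pos":[0,0,-0.2],"turn":[0,0,0]},{"hand":0.1,"delta_pos":[0,0,-0.2],"turn":[0,0,0]},{"hand":0.1,"delta_pos":[0,0,-0.2],"turn":[0,0,0]}]'; python3 - <<'E'
from h import *
stat()
save(get_image('wrist'),'wrist11.png')
E
```

```text
t: 20.6
position: [0.5378, 0.093, 0.0346]
orientation: [3.136, -0.001, 1.456]
wrist_force: [0.3, 0.6, 0.5]
gripper_width: 0.0768
t 20.6 q [-0.88  0.68  0.98  1.8  -0.66  1.02  0.25] pos [0.5378 0.093  0.0346] box [ 0.0009 -0.0704  0.0346] F [0.3 0.6 0.5] w 0.0768
axes in box x,y,z: [[-0.0, 1.0, 0.0], [1.0, 0.0, 0.01], [0.01, 0.0, -1.0]]
```

View pics/wrist11.png

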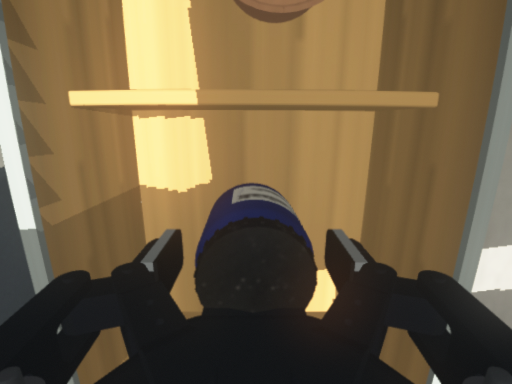

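The jar is released, with a gap on both sides. I'll lift straight up.

```bash
python3 -m jog '[{"hand":0.1,"delta_pos":[0,0,-2],"turn":[0,0,0]},{"hand":0.1,"delta_pos":[0,0,-5],"turn":[0,0,0]},{"hand":0.1,"delta_pos":[0,0,-9],"turn":[0,0,0]},{"hand":0.1,"delta_pos":[0,0,-14],"turn":[0,0,0]},{"hand":0.1,"delta_pos":[-4,0,-19],"turn":[0,0,0]}]';python3 -m jog '[{"hand":0.1,"delta_pos":[-5,-3,0],"turn":[0,0,0]},{"hand":0.1,"delta_pos":[-9,-6,0],"turn":[0,0,0]},{"hand":0.1,"delta_pos":[-9,-6,0],"turn":[0,0,0]},{"hand":0.1,"delta_pos":[-9,-6,0],"turn":[0,0,0]}]'; python3 - <<'E'
from h import *
stat()
for n in ('scene','side'):
    im=get_image(n);save(im,n+'12.png')
    P=w2b(cloud(im));px=im['pixels'].astype(int)
    k=(abs(P[...,0])<.07)&(P[...,1]<-.01)&(P[...,1]>-.14)&(P[...,2]>.074)&(P[...,2]<.088)&(px.sum(-1)<230)
    print(n,k.sum(),P[k].mean(0).round(4) if k.any() else '')
    if n=='scene':
        cv2.imwrite('pics/c16.png',cv2.resize(cv2.cvtColor(im['pixels'],cv2.COLOR_RGB2BGR)[150:300,140:300],None,fx=5,fy=4,interpolation=cv2.INTER_CUBIC))
        for v in (259,263,267,271): print([tuple(P[v,u].round(3)) for u in (188,192)])
        hsv=cv2.cvtColor(im['pixels'],cv2.COLOR_RGB2HSV)
        r=(hsv[...,1]>150)&((hsv[...,0]<6)|(hsv[...,0]>174))&(abs(P[...,0]+.13)<.04)&(abs(P[...,1]-.04)<.04);print('wing z',np.percentile(P[r][:,2],[50,75,95]))
E
```

```text
t: 21.28
position: [0.533, 0.0576, 0.226]
orientation: [3.135, -0.003, 1.464]
wrist_force: [1.5, -0.6, -0.1]
gripper_width: 0.0769
t: 21.78
position: [0.463, -0.0281, 0.224]
orientation: [3.135, -0.003, 1.456]
wrist_force: [0.8, -0.2, 0.3]
gripper_width: 0.0768
t 21.775 q [-1.    0.26  1.25  1.78 -0.26  1.28  0.2 ] pos [ 0.463  -0.0281  0.224 ] box [-0.0595 -0.1992  0.224 ] F [ 0.8 -0.2  0.3] w 0.0768
axes in box x,y,z: [[-0.0, 1.0, 0.0], [1.0, 0.0, 0.01], [0.01, 0.0, -1.0]]
scene 147 [-0.0003 -0.0657  0.0793]
[(np.float64(-0.054), np.float64(0.136), np.float64(0.167)), (np.float64(-0.07), np.float64(0.136), np.float64(0.18))]
[(np.float64(-0.051), np.float64(0.136), np.float64(0.145)), (np.float64(-0.067), np.float64(0.135), np.float64(0.157))]
[(np.float64(-0.048), np.float64(0.135), np.float64(0.122)), (np.float64(-0.065), np.float64(0.135), np.float64(0.137))]
[(np.float64(-0.046), np.float64(0.135), np.float64(0.1)), (np.float64(-0.062), np.float64(0.133), np.float64(0.112))]
wing z [0.14048231 0.14505167 0.14816669]
side 114 [-0.0002 -0.0777  0.0806]
```

View pics/c16.png

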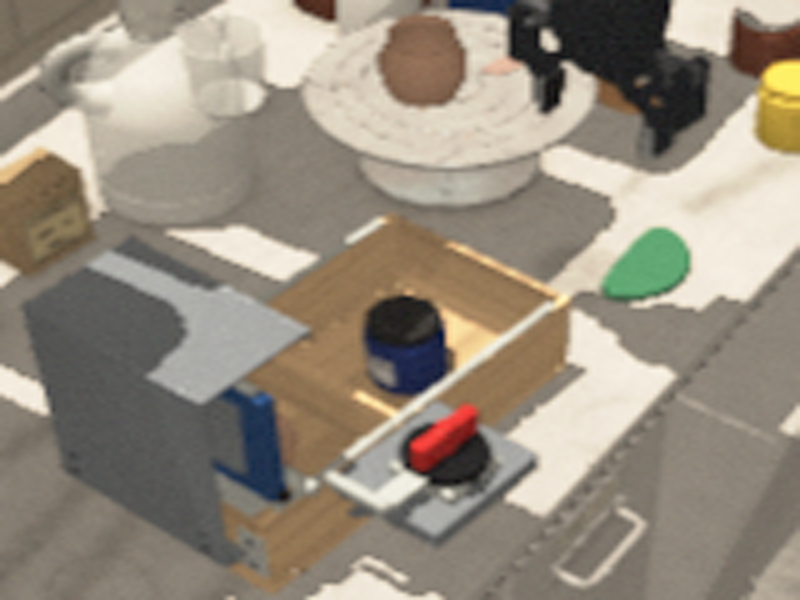

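View pics/side12.png

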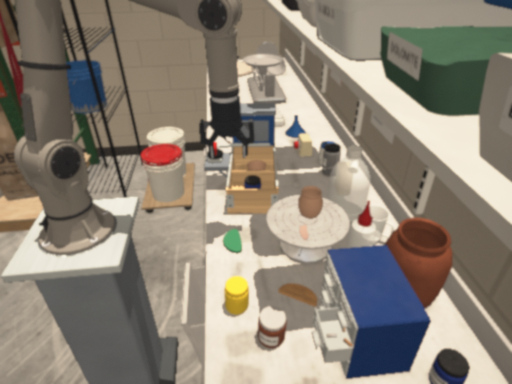

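The jar stands upright in the compartment at box (0, -0.07), with its lid at z ≈ 0.08. The cover is folded, the fastener is locked and the hand is clear.

```bash
python3 -c "
from cell import sign_off; print(sign_off())"
```

```text
the job is handed in; nothing more can be done
None
```

I folded the cover, locked the fastener, set the blue jar in the front compartment and handed the job in at about 22 s of the 70 s allowed. No verdict was reported.

- **Cover:** I pushed the edge bar with the hand leaned 40° until it met the stop. After I let go, the first panel's outer face still read y ≈ 0.135 m over its height, so both panels stand folded.
- **Fastener:** I gripped the wing, pressed it about 10 mm down and turned it clockwise against its stop. After release its top sat about 8 mm down, at about 90°, with the tongue in front of the bar.
- **Jar:** Its lid is about 80 mm above the bench and centred, and it looks upright. The two cameras differed by 12 mm in y (-0.066 and -0.078 m against a target of -0.072 m), well inside the 70 mm limit.
- **Bystanders and robot:** The other things look unmoved in the last pictures, though I did not measure them. The hand is clear and the wrist force is near zero.

While I was locating the jar, its y position differed by about 15 mm between the side and scene cameras. I relied on the closer wrist camera, which matched the lid's radius to within a millimetre. The jar farther right in the side view (450,365), also dark blue with a black lid, was out of reach, and I left it and the yellow look-alike alone.

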